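Make up two compaction mould kits in the asphalt laboratory

ROBOT

A 6-joint arm with a two-finger parallel gripper is mounted at the origin on the work surface. World frame = base frame: x ahead of the robot, y to its left, z up, the work surface at z = 0. Lengths are in mm, angles in rad, forces in N, time in s.
With the tool pointing down it reaches from about 350 to 975 mm from the base axis. Payload 7.1 kg.
Tool frame: the origin (TCP) lies on the centre line of the jaws, within the pads' length; the fingertips stand 8 mm ahead of it and the grasp point (between the pads) lies 11 mm behind it; z points along the fingers, x is the direction in which the jaws open and shut, and the axes are right-handed (so a half turn about z gives the same grasp; the last joint's range is limited). The gripper opens to 88 mm and grips with 3 to 60 N. Pads are 20 mm wide; open, the fingers measure 115 mm over their backs; the gripper's body (75 mm by 178 mm) begins 61 mm behind the grasp point.
Start: joints at [-1.173, 0.423, 1.63, -0, 1.089, -0.019], TCP at [253.038, -571.469, 230.675] pointing down, gripper open.
Joint ranges: [-3, 3], [-0.9, 2.11], [0.09, 2.58], [-1.31, 4.45], [0.11, 2.69], [-2.54, 2.54]. Speed limits (rad/s): [2.39, 2.39, 3.01, 3.14, 3.14, 3.14].

INTERFACE

Orientations are given as a rotation vector (axis times angle).
In Python, from workcell import ctrl gives the robot as it stands.
- The arm moves only by the shell command python3 -m handwheel 'ROWS'. ROWS is JSON, a list of rows, each a list of 3 entries, a list of its own where there are three numbers: the turn, a rotation vector about the tool's x, y, z in rad, then the shift along the tool's x, y, z in mm, then the opening, from 0 (shut) to 1 (fully open). In form: [[[ax, ay, az], [tx, ty, tz], jaw], ...]. A call has exactly 10 rows; each row shifts and turns the pose as measured when the row begins, along the tool's axes as they then stand; what a row does not reach is not made up. A row lasts 1/12 s, in which the tool goes at most 41.7 mm and 7.16 degrees, less where a joint would pass 70% of its speed; a pose out of reach is approached as far as the arm can. A call with a gripper value outside its range is refused whole. The fingers move at their own pace and stop on an object; the grip force is fixed at half the most. Time passes only in rows, so rows that do not move let the fingers close, or fill a call up. It gives the time, the measured TCP pose, the force and the opening at its end, in the units of the state.
- ctrl.get_obs(): the state, without advancing time (a new reading comes with each control period).
- ctrl.get_image(name): name is "scene" or "top" or "wrist"; returns a dict with "pixels" (400x640x3 uint8, red, green, blue), "camera_matrix" (3x3 intrinsics, pixels), "rvec" (rotation vector, rad) and "tvec" (3), from world to camera coordinates, as OpenCV has them. Camera axes: x right, y down, z forward; pixel columns grow to the right and rows downward; lengths in mm; the calibration is good to about 2 mm. The wrist camera is an equidistant fisheye: a pixel r from the principal point sees the ray r / f radians off the axis. A picture is of the moment at which its call begins. There is no depth.
- ctrl.close_job(): hands the job in, once; it reports no verdict.
Trained networks look in a picture, given as the dict that the camera call returned (one of the last four; its "shot" number tells which), for a name from the list of things; names that differ only in an ending like _2 or _b are one class to them, and where a whole thing is asked for, a point or a joint stands for the part that bears it (a point fixed in the world has none). Each returns a list of dicts, best first, with "score" (0 to 1); they miss things now and then, are a little off and sometimes report something else, mostly with a low value. They report only what shows in the picture. A call takes as long as a camera call. They do not tell look-alikes from the thing itself.
- ctrl.look_for(picture, query): "position" ([x, y, z] in mm, in the coordinates of the camera as it stood for that picture, good to about 4 mm: the middle of the surface that is visible of it).
- ctrl.spot_point(picture, query): "position" ([x, y, z] in mm, in the coordinates of the camera as it stood for that picture, good to about 4 mm: a listed point, or the origin of a listed thing).
The state is a dict: "t": time; "qpos": joint angles; "qvel": joint speeds; "joint_torque": joint torques, N m; "ee_pos": TCP position; "orientation": TCP orientation; "ft_force": force on the tool from outside, world axes, zero at the start; "moment": the same for the moment, N m; "width": finger opening in mm.
Only numpy, scipy, OpenCV 4.12 (cv2) and the standard library are available. Lean on these libraries where they do the work, as an engineer would, in place of code of your own. Each camera call takes 0.05 s, during which the arm holds its last target.

TASK

Make up the two mould kits for the next batch: put the large mould, the wide plunger and the base plug in the long tray, and the small mould and the narrow plunger in the round pan. Set each piece down gently, standing upright by itself on the tray's or pan's floor as it stands now, and do not disturb the asphalt specimens or the sample tin.

Things in the scene. Friction and masses are not known exactly. Their poses are not given: they have to be found in the camera images.
- large_mould: Large mould: a plain open-ended steel tube standing upright, outside diameter 62, bore 50.5, height 90 mm, about 0.7 kg. Origin: centre of its underside, z up along its axis; round, so its yaw does not matter. Loose, standing upright on the bench at the start.
- wide_plunger: Wide plunger: turned steel, a foot disc 50 mm in diameter and 25 mm thick at the bottom, a stem 22 mm in diameter, and a round head 36 mm in diameter and 15 mm thick at the top (80 to 95 mm above the underside); height 95 mm, about 0.66 kg. Origin: centre of its underside, z up along its axis; round, so its yaw does not matter. Loose, standing upright on the bench at the start.
- base_plug: Base plug: a plain solid steel disc, diameter 50 mm, height 36 mm, with a small dark hole mark in the middle of its top, about 0.54 kg. Origin: centre of its underside, z up along its axis; round, so its yaw does not matter. Loose, standing upright on the bench at the start.
- small_mould: Small mould: a steel tube of outside diameter 46 and bore 35 mm, closed below by a round base flange of diameter 66 and thickness 8 mm; total height 78 mm, about 0.58 kg. Origin: centre of its underside, z up along its axis; round, so its yaw does not matter. Loose, standing upright on the bench at the start.
- narrow_plunger: Narrow plunger: turned steel, a foot 34.4 mm in diameter and 25 mm thick, a stem 16 mm in diameter, and a round head 28 mm in diameter and 12 mm thick at the top (68 to 80 mm above the underside); height 80 mm, about 0.31 kg. Origin: centre of its underside, z up along its axis; round, so its yaw does not matter. Loose, standing upright on the bench at the start.
- long_tray: Long tray: rectangular aluminium tray, fixed to the bench, 300 mm long (its x axis) by 120 mm wide (its y axis), rim 18 mm high, walls 3 mm thick, inner floor 3 mm above the bench, a low wire handle at each end (reaching 19 mm past the tray, no higher than 21 mm). Origin: centre of its underside, on the bench.
- round_pan: Round pan: aluminium pan, fixed to the bench, diameter 200 mm at the bottom and 210 mm at the rim, rim 18 mm high, wall 3 mm thick, inner floor 3 mm above the bench. Origin: centre of its underside, on the bench.
- small_specimen: Bystander: small black asphalt specimen, a cylinder 50.5 mm in diameter and 50.5 mm high, standing among the mould parts. Origin: centre of its underside.
- large_specimen: Bystander: large black asphalt specimen, a cylinder 71 mm in diameter and 71 mm high, beyond the mould parts. Origin: centre of its underside.
- sample_tin: Bystander: open round steel sample tin, rim 84 mm in diameter, 75 mm high, beyond the mould parts. Origin: centre of its underside.
Things that resemble listed ones, but are neither listed nor needed, are in the scene too. What is shaped like the wide_plunger but orange or yellow is not meant.

How it is judged:
By the outcome, as a careful person would: the job done as asked, in the order asked, and still so for the second after the job is handed in, with the robot touching nothing.
It also fails if it takes over 120 s, if anything falls off the work surface, if the arm or the gripper's body presses on something with over 40 N, if the wrist force passes 120 N, or if a joint passes its speed limit or range.

## Working session

There is one attempt and no reset: what is moved stays moved. The work goes in short steps, Python scripts to look and compute and a shell command to move; the robot and the scene stay as the last step left them, time stands still between calls to the robot, and variables do not carry over. Pictures are saved under pics/ and viewed, and the job is handed in when it is done.

```bash
ls; mkdir -p pics
cat > h.py <<'E'
import numpy as np, cv2
from workcell import ctrl
def cam(p):
    R=cv2.Rodrigues(np.array(p["rvec"],float))[0]; t=np.array(p["tvec"],float).ravel(); return R,t
def w(p,x):
    R,t=cam(p); return R.T@(np.array(x,float).ravel()-t)
def save(p,n,crop=None,s=1):
    im=np.array(p["pixels"])[:,:,::-1]
    if crop: x0,y0,x1,y1=crop; im=im[y0:y1,x0:x1]
    im=cv2.resize(np.ascontiguousarray(im),None,fx=s,fy=s,interpolation=cv2.INTER_CUBIC)
    cv2.imwrite("pics/"+n,im)
def proj(p,X):
    return cv2.projectPoints(np.array(X,float).reshape(-1,1,3),np.array(p["rvec"],float),np.array(p["tvec"],float),np.array(p["camera_matrix"],float),None)[0].reshape(-1,2)
E
python3 - <<'E'
from h import *
a=ctrl.get_image("top"); save(a,"top0.png",s=1.25)
b=ctrl.get_image("scene"); save(b,"scene0.png",s=1.25)
for n in "large_mould wide_plunger base_plug small_mould narrow_plunger long_tray round_pan small_specimen large_specimen sample_tin".split():
  for nm,p in (("top",a),("scene",b)):
    for r in ctrl.spot_point(p,n)[:4]:
      X=w(p,r["position"]); print(n,nm,round(r["score"],2),X.round(0),proj(p,X).round(0))
o=ctrl.get_obs(); print(o["ee_pos"],o["orientation"],o["ft_force"],o["width"],o["t"])
print([ (np.round(-cam(p)[0].T@cam(p)[1])) for p in (a,b)])
E
```

```text
pics
large_mould top 0.65 [443.   8.  -3.] [[310. 227.]]
large_mould scene 0.84 [436.   7.  -2.] [[345. 193.]]
large_mould scene 0.34 [441. 110.  -4.] [[374. 212.]]
wide_plunger top 0.69 [250. 249.   1.] [[208. 306.]]
wide_plunger top 0.63 [437. 107.   2.] [[270. 228.]]
wide_plunger top 0.58 [300. 170.  -0.] [[242. 285.]]
wide_plunger scene 0.96 [440. 109.  -2.] [[374. 211.]]
wide_plunger scene 0.9 [303. 165.   2.] [[422. 195.]]
wide_plunger scene 0.64 [249. 250.   1.] [[460. 200.]]
base_plug top 0.78 [600. 128.   7.] [[263. 163.]]
base_plug scene 0.73 [602. 128.  -0.] [[339. 248.]]
small_mould top 0.83 [ 454. -129.   -2.] [[366. 222.]]
small_mould scene 0.88 [ 451. -122.   -2.] [[306. 176.]]
small_mould scene 0.28 [746. -53.  -1.] [[239. 242.]]
narrow_plunger top 0.48 [ 630. -115.    3.] [[360. 153.]]
narrow_plunger scene 0.68 [495. 321.   2.] [[438. 265.]]
narrow_plunger scene 0.55 [ 624. -107.    2.] [[263. 206.]]
long_tray top 0.27 [602. 132.   3.] [[261. 163.]]
long_tray scene 0.66 [495. 322.  -1.] [[438. 267.]]
round_pan top 0.64 [ 455. -126.    1.] [[365. 222.]]
round_pan scene 0.7 [ 478. -333.   -0.] [[250. 151.]]
round_pan scene 0.28 [438.   9.  -2.] [[345. 193.]]
small_specimen top 0.88 [619.  -1.  -3.] [[314. 157.]]
small_specimen scene 0.94 [619.  -4.  -5.] [[293. 226.]]
large_specimen top 0.73 [745. -58.  -3.] [[337. 110.]]
large_specimen scene 0.96 [744. -49.   0.] [[241. 242.]]
sample_tin top 0.67 [752.  76.  -1.] [[285. 106.]]
sample_tin scene 0.82 [746.  80.   2.] [[279. 272.]]
[ 253.02335028 -571.4496053   230.66679575] [-2.63295567e+00  1.71374899e+00  1.16096750e-04] [-0.167752   -0.29721613  0.37690084] 87.79058939411652 1.1
[array([ 340.,   17., 1079.]), array([1106.,  507.,  666.])]
```

View pics/top0.png

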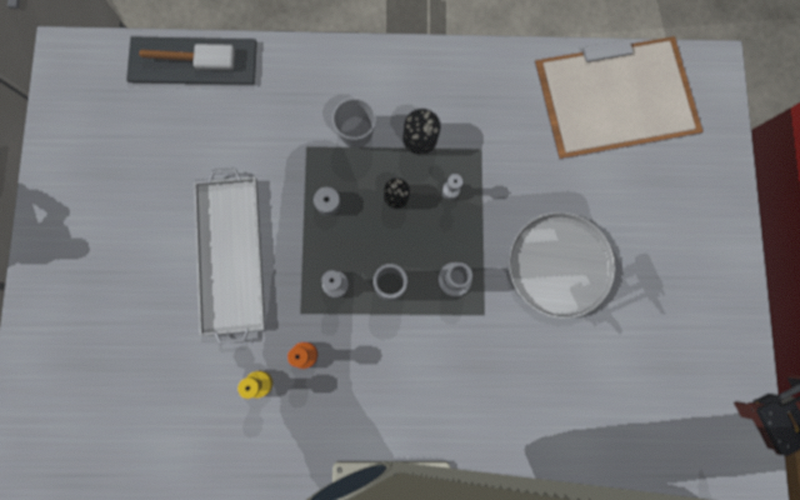

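View pics/scene0.png

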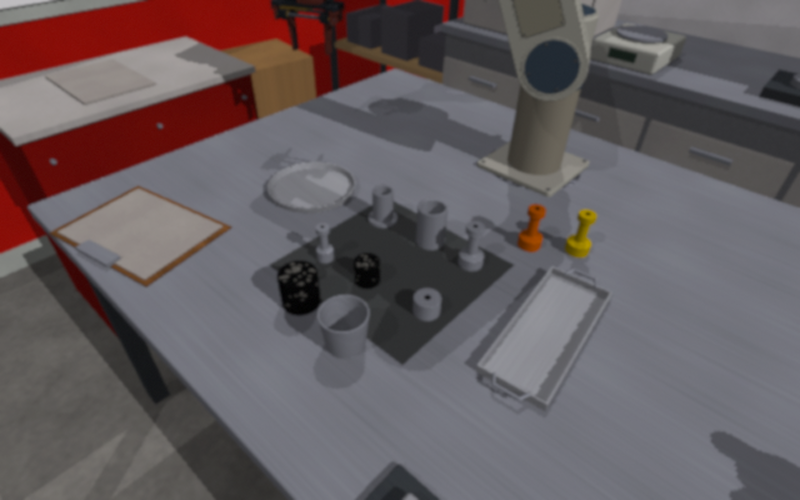

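The top view shows the grey wide plunger at (334,283) in the 1.25x picture. Its look-alikes are the orange plunger at (302,355) and the yellow one at (254,385). Large mould is at (390,281), small mould (456,278), plug (326,199), narrow plunger (454,185), small specimen (396,192), long tray (231,256) and round pan (562,265). I'll overlay models on a crop to check this.

```bash
cat > ov.py <<'E'
from h import *
def circ(c,r,z): 
    a=np.linspace(0,2*np.pi,60); return np.c_[c[0]+r*np.cos(a),c[1]+r*np.sin(a),0*a+z]
def rect(c,L,W,yaw,z):
    R=np.array([[np.cos(yaw),-np.sin(yaw)],[np.sin(yaw),np.cos(yaw)]])
    q=np.array([[L,W],[-L,W],[-L,-W],[L,-W]])/2@R.T+c
    return np.c_[q,[z]*4]
def draw(p,curves,n,crop,s):
    im=np.ascontiguousarray(np.array(p["pixels"])[:,:,::-1]); x0,y0,x1,y1=crop
    im=cv2.resize(np.ascontiguousarray(im[y0:y1,x0:x1]),None,fx=s,fy=s,interpolation=cv2.INTER_CUBIC)
    for X,c in curves:
        q=((proj(p,X)+.5-[x0,y0])*s); cv2.polylines(im,[np.int32(q*8)],True,c,1,cv2.LINE_AA,3)
    cv2.imwrite("pics/"+n,im)
E
cat > est.py <<'E'
E_=dict(lm=(440,8),wp=(439,108),bp=(601,128),sm=(452,-125),np=(627,-111))
T=((495,322),-1.57+1.57+0.04); P=(478,-333)
E
python3 - <<'E'
from ov import *; from est import *
G=(0,255,0);Rr=(0,0,255)
cv=[(circ(E_['lm'],31,90),G),(circ(E_['wp'],18,95),G),(circ(E_['wp'],25,0),Rr),(circ(E_['bp'],25,36),G),(circ(E_['sm'],23,78),G),(circ(E_['sm'],33,8),Rr),(circ(E_['np'],14,80),G),(circ(E_['np'],17.2,0),Rr),(rect(T[0],300,120,T[1],18),G),(circ(P,105,18),G)]
a=ctrl.get_image("top");b=ctrl.get_image("scene")
draw(a,cv,"ov_top.png",(150,130,510,280),2.2); draw(b,cv,"ov_sc.png",(200,110,500,330),2.6)
E
```

```text
(no output)
```

View pics/ov_top.png

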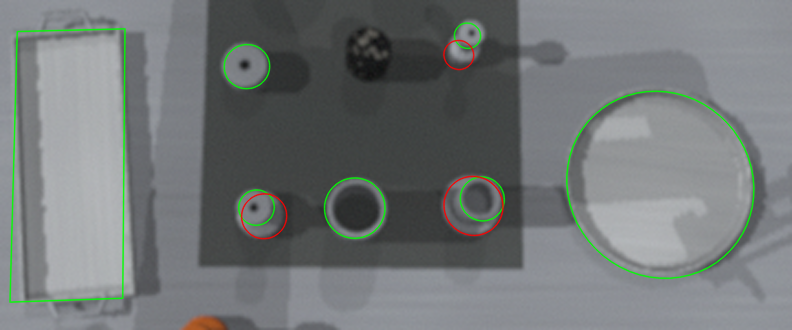

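View pics/ov_sc.png

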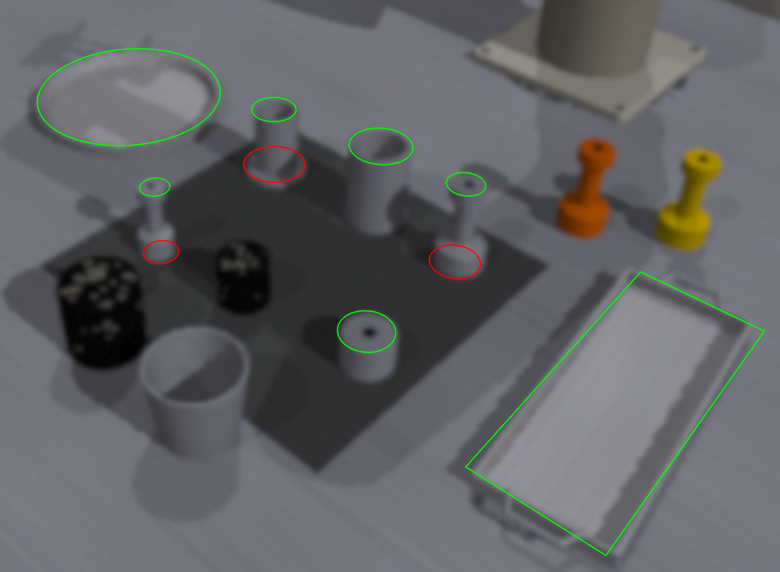

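The overlay fits the five pieces to a few mm. Tray yaw needs to go up to about 0.08. First I turn the tool so that the jaws open along world x.

```bash
python3 -m handwheel '[[[0,0,-0.1153],[0,0,0],1],[[0,0,-0.1153],[0,0,0],1],[[0,0,-0.1153],[0,0,0],1],[[0,0,-0.1153],[0,0,0],1],[[0,0,-0.1153],[0,0,0],1],[[0,0,-0.1153],[0,0,0],1],[[0,0,-0.1153],[0,0,0],1],[[0,0,-0.1153],[0,0,0],1],[[0,0,-0.1153],[0,0,0],1],[[0,0,-0.1153],[0,0,0],1]]'
cat > go.py <<'E'
import sys
from h import *
def go(x,y,z):
    o=ctrl.get_obs(); R=cv2.Rodrigues(np.array(o["orientation"],float))[0]
    d=R.T@(np.array([x,y,z])-o["ee_pos"])
    # tilt correction: desired R = diag(1,-1,-1)
    e=cv2.Rodrigues(R.T@np.diag([1.,-1,-1]))[0].ravel()
    print("t",round(o["t"],2),"pos",np.round(o["ee_pos"],1),"d_tool",d.round(1),"|d|",round(np.linalg.norm(d)),"rot",e.round(3),"F",np.round(o["ft_force"],1),"w",round(o["width"],1))
if __name__=="__main__": go(*map(float,sys.argv[1:4]))
E
python3 go.py 440 8 230
```

```text
t: 2.03
ee_pos: [253.1, -571.5, 230.7]
orientation: [3.14, 0.08, 0.0]
ft_force: [-0.7, -0.4, -0.4]
width: 87.8
t 2.03 pos [ 253.1 -571.5  230.7] d_tool [ 216.3 -569.2    0.7] |d| 609 rot [ 0.    -0.     0.051] F [-0.7 -0.4 -0.4] w 87.8
```

```bash
python3 -m handwheel '[[[0,0,0.01],[14,-38,0],1],[[0,0,0.01],[14,-38,0],1],[[0,0,0.01],[14,-38,0],1],[[0,0,0.01],[14,-38,0],1],[[0,0,0.01],[14,-38,0],1],[[0,0,0],[14,-38,0],1],[[0,0,0],[14,-38,0],1],[[0,0,0],[14,-38,0],1],[[0,0,0],[14,-38,0],1],[[0,0,0],[14,-38,0],1]]'
python3 go.py 440 8 230
```

```text
t: 2.87
ee_pos: [386.3, -184.0, 229.8]
orientation: [3.135, -0.007, 0.007]
ft_force: [0.9, -1.1, -0.2]
width: 87.8
t 2.87 pos [ 386.3 -184.   229.8] d_tool [  52.8 -192.3   -1.3] |d| 199 rot [ 0.007 -0.005 -0.004] F [ 0.9 -1.1 -0.2] w 87.8
```

```bash
python3 -m handwheel '[[[0,0,0],[10,-36,0],1],[[0,0,0],[10,-36,0],1],[[0,0,0],[10,-36,0],1],[[0,0,0],[10,-36,0],1],[[0,0,0],[8,-30,0],1],[[0,0,0],[5,-18,0],1],[[0,0,0],[0,0,0],1],[[0,0,0],[0,0,0],1],[[0,0,0],[0,0,0],1],[[0,0,0],[0,0,0],1]]'
python3 go.py 440 8 230
python3 - <<'E'
from ov import *
p=ctrl.get_image("wrist"); save(p,"wr1.png",s=1.25)
K=np.array(p["camera_matrix"]); R,t=cam(p); print(K.round(1).tolist(),(-R.T@t).round(1),R.round(2).tolist())
for n in "large_mould wide_plunger base_plug small_mould narrow_plunger long_tray round_pan small_specimen".split():
    for r in ctrl.spot_point(p,n)[:3]: print(n,round(r["score"],2),w(p,r["position"]).round(1))
E
```

```text
t: 3.7
ee_pos: [443.5, 23.1, 231.3]
orientation: [3.134, 0.007, 0.019]
ft_force: [0.3, 0.2, 0.7]
width: 87.5
t 3.7 pos [443.5  23.1 231.3] d_tool [-3.6 15.1  1.4] |d| 16 rot [ 0.007 -0.012  0.004] F [0.3 0.2 0.7] w 87.5
[[309.7, 0.0, 314.6], [0.0, 309.7, 197.9], [0.0, 0.0, 1.0]] [441.  105.5 384.1] [[1.0, 0.0, 0.01], [0.0, -0.95, 0.3], [0.01, -0.3, -0.95]]
large_mould 0.36 [ 479.5 -329.3    2.6]
wide_plunger 0.96 [248.9 250.1  -0.3]
wide_plunger 0.57 [302.4 165.1   2.1]
wide_plunger 0.55 [437.6 110.6  -2.2]
base_plug 0.6 [602.3 130.9   1.1]
small_mould 0.91 [ 455.4 -121.7    1.4]
narrow_plunger 0.93 [ 6.286e+02 -1.177e+02  4.000e-01]
round_pan 0.57 [ 4.821e+02 -3.301e+02 -1.000e-01]
small_specimen 0.58 [615.  -11.5  -2.2]
```

View pics/wr1.png

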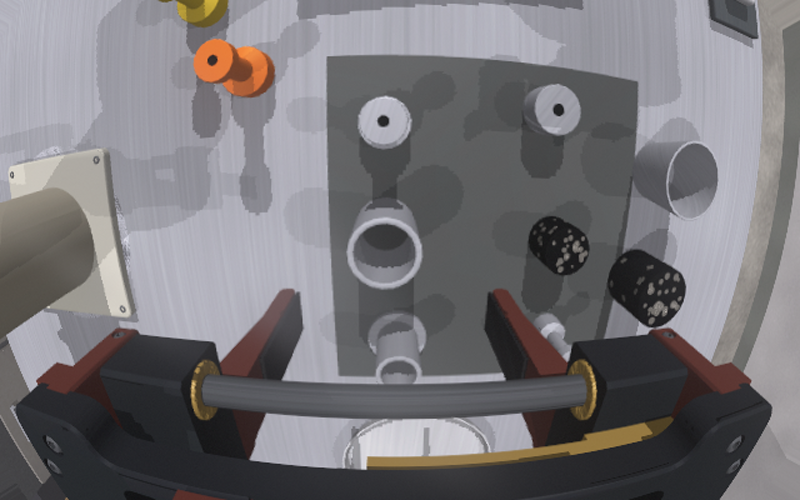

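The wrist view shows the large mould rim at (385,252), grey wide plunger head (383,121), plug top (558,110), small mould rim (397,372) and orange look-alike (215,60). I compute positions from these pixels with the known heights.

```bash
cat >> ov.py <<'E'
def fray(p,u,v,z):
    K=np.array(p["camera_matrix"]); R,t=cam(p); C=-R.T@t
    q=np.array([(u-K[0,2]),(v-K[1,2])])/K[0,0]; th=np.hypot(*q)
    d=R.T@np.r_[q/th*np.sin(th),np.cos(th)]
    return C+d*(z-C[2])/d[2]
def fproj(p,X):
    K=np.array(p["camera_matrix"]); R,t=cam(p); c=np.array(X)@R.T+t
    r=np.hypot(c[:,0],c[:,1]); th=np.arctan2(r,c[:,2])
    return c[:,:2]/r[:,None]*th[:,None]*K[0,0]+[K[0,2],K[1,2]]
def fdraw(p,curves,n,crop,s):
    im=np.ascontiguousarray(np.array(p["pixels"])[:,:,::-1]); x0,y0,x1,y1=crop
    im=cv2.resize(np.ascontiguousarray(im[y0:y1,x0:x1]),None,fx=s,fy=s,interpolation=cv2.INTER_CUBIC)
    for X,c in curves: cv2.polylines(im,[np.int32((fproj(p,X)+.5-[x0,y0])*s*8)],True,c,1,cv2.LINE_AA,3)
    cv2.imwrite("pics/"+n,im)
E
python3 - <<'E'
from ov import *
p=ctrl.get_image("wrist")
for n,u,v,z in [("lm",384.5,252,90),("wp",384,121,95),("bp",558,110,36),("sm",397,372,78)]:
    print(n,fray(p,u/1.25,v/1.25,z).round(1))
G=(0,255,0);Rr=(0,0,255)
E_=dict(lm=(440,8),wp=(439,108),bp=(601,128),sm=(454,-123),np=(628,-113))
cv=[(circ(E_['lm'],31,90),G),(circ(E_['wp'],18,95),G),(circ(E_['wp'],25,25),Rr),(circ(E_['bp'],25,36),G),(circ(E_['sm'],23,78),G),(circ(E_['sm'],33,8),Rr),(circ(E_['np'],14,80),G)]
fdraw(p,cv,"wov.png",(240,40,520,320),2.1)
E
```

```text
lm [438.    8.8  90. ]
wp [437.8 111.5  95. ]
bp [600.1 131.1  36. ]
sm [ 449.3 -116.9   78. ]
```

View pics/wov.png

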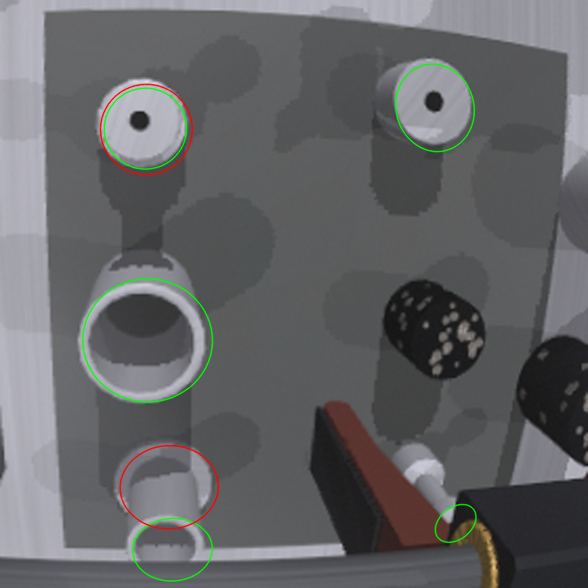

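```bash
python3 -m handwheel '[[[0,0,0],[-2,7,0],1],[[0,0,0],[-2,6,10],1],[[0,0,0],[0,0,20],1],[[0,0,0],[0,0,20],1],[[0,0,0],[0,0,15],1],[[0,0,0],[0,0,5],1],[[0,0,0],[0,0,0],1],[[0,0,0],[0,0,0],1],[[0,0,0],[0,0,0],1],[[0,0,0],[0,0,0],1]]'
python3 go.py 438.5 8.5 54
```

```text
t: 5.03
ee_pos: [442.0, 7.0, 161.6]
orientation: [3.134, 0.009, 0.027]
ft_force: [0.1, -0.1, -1.0]
width: 88.0
t 5.03 pos [442.    7.  161.6] d_tool [ -5.4  -2.3 107.6] |d| 108 rot [ 0.008 -0.017  0.006] F [ 0.1 -0.1 -1. ] w 88.0
```

```bash
python3 -m handwheel '[[[0.008,-0.017,0.006],[-2,-1,5],1],[[0,0,0],[-1,-1,18],1],[[0,0,0],[0,0,22],1],[[0,0,0],[0,0,22],1],[[0,0,0],[0,0,20],1],[[0,0,0],[0,0,12],1],[[0,0,0],[0,0,5],1],[[0,0,0],[0,0,0],1],[[0,0,0],[0,0,0],1],[[0,0,0],[0,0,0],1]]'
python3 go.py 438.5 8.5 54
```

```text
t: 5.87
ee_pos: [445.7, 9.7, 58.4]
orientation: [-3.138, 0.003, -0.015]
ft_force: [0.5, 0.0, 0.2]
width: 87.9
t 5.87 pos [445.7   9.7  58.4] d_tool [-7.3  1.2  4.3] |d| 9 rot [-0.003 -0.01  -0.002] F [0.5 0.  0.2] w 87.9
```

```bash
python3 -m handwheel '[[[-0.003,-0.01,-0.002],[-4,1,2],1],[[0,0,0],[-3,0,2],1],[[0,0,0],[0,0,0],1],[[0,0,0],[0,0,0],0.5],[[0,0,0],[0,0,0],0.5],[[0,0,0],[0,0,0],0.5],[[0,0,0],[0,0,0],0.5],[[0,0,0],[0,0,0],0.5],[[0,0,0],[0,0,0],0.5],[[0,0,0],[0,0,0],0.5]]'
python3 go.py 438.5 8.5 54
```

```text
t: 6.7
ee_pos: [438.8, 8.6, 57.0]
orientation: [3.141, 0.001, 0.003]
ft_force: [-1.4, -0.3, 1.2]
width: 62.0
t 6.7 pos [438.8   8.6  57. ] d_tool [-0.3  0.1  3. ] |d| 3 rot [ 0.    -0.002  0.001] F [-1.4 -0.3  1.2] w 62.0
```

Gripped at 62.0 mm. Next I lift and carry it to the tray.

```bash
python3 -m handwheel '[[[0,0,0],[0,0,0],0.3],[[0,0,0],[0,0,-4],0.3],[[0,0,0],[0,0,-10],0.3],[[0,0,0],[0,0,-20],0.3],[[0,0,0],[0,0,-28],0.3],[[0,0,0],[0,0,-28],0.3],[[0,0,0],[0,0,-25],0.3],[[0,0,0],[0,0,-15],0.3],[[0,0,0],[0,0,-5],0.3],[[0,0,0],[0,0,0],0.3]]'
python3 go.py 495 322 190
```

```text
t: 7.53
ee_pos: [434.3, 8.7, 198.5]
orientation: [-3.141, 0.0, 0.01]
ft_force: [0.3, 0.1, -6.3]
width: 62.3
t 7.53 pos [434.3   8.7 198.5] d_tool [  60.7 -313.3    8.1] |d| 319 rot [-0.     0.007 -0.   ] F [ 0.3  0.1 -6.3] w 62.3
```

```bash
python3 -m handwheel '[[[0,0,0],[2,-12,0],0.3],[[0,0,0],[5,-25,0],0.3],[[0,0,0],[7,-35,0],0.3],[[0,0,0],[7,-35,0],0.3],[[0,0,0],[7,-35,0],0.3],[[0,0,0],[7,-35,0],0.3],[[0,0,0],[7,-35,0],0.3],[[0,0,0],[6,-28,0],0.3],[[0,0,0],[4,-18,0],0.3],[[0,0,0],[2,-8,0],0.3]]'
python3 go.py 495 322 190
python3 - <<'E'
from ov import *
p=ctrl.get_image("wrist"); save(p,"wr2.png",s=1.25)
G=(0,255,0);Rr=(0,0,255)
cv=[(rect((495,322),300,120,0.08,18),G),(rect((495,322),294,114,0.08,3),Rr)]
fdraw(p,cv,"wov2.png",(0,0,640,400),1.25)
for r in ctrl.spot_point(p,"long_tray")[:3]: print(round(r["score"],2),w(p,r["position"]).round(1))
a=ctrl.get_image("top"); draw(a,cv,"tov2.png",(130,120,310,300),3.3)
E
```

```text
t: 8.37
ee_pos: [482.1, 282.5, 184.4]
orientation: [3.134, -0.01, -0.039]
ft_force: [-0.0, 0.3, -7.1]
width: 62.6
t 8.37 pos [482.1 282.5 184.4] d_tool [ 12.5 -39.5  -6.2] |d| 42 rot [ 0.007  0.025 -0.006] F [-0.   0.3 -7.1] w 62.6
0.57 [491.2 320.3  -1.5]
```

View pics/wov2.png

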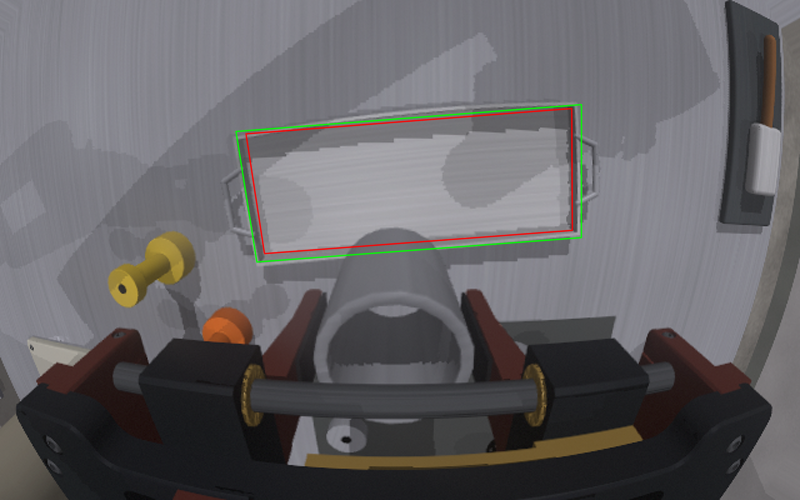

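View pics/tov2.png

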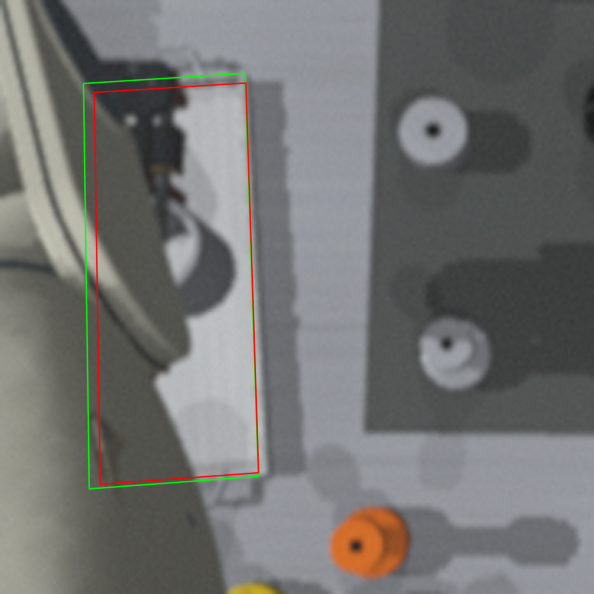

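The tray outline fits the wrist view to about 2 mm, with the centre at about (493,321) and yaw 0.08. The held mould is at (395,350).

```bash
python3 -m handwheel '[[[0.007,0.025,-0.006],[3,-10,0],0.3],[[0,0,0],[4,-12,0],0.3],[[0,0,0],[2,-8,5],0.3],[[0,0,0],[1,-5,12],0.3],[[0,0,0],[0,0,18],0.3],[[0,0,0],[0,0,15],0.3],[[0,0,0],[0,0,10],0.3],[[0,0,0],[0,0,4],0.3],[[0,0,0],[0,0,0],0.3],[[0,0,0],[0,0,0],0.3]]'
python3 go.py 493 321 60
```

```text
t: 9.35
ee_pos: [490.1, 309.3, 111.3]
orientation: [3.133, -0.011, -0.015]
ft_force: [-0.3, -0.2, -6.3]
width: 62.4
t 9.35 pos [490.1 309.3 111.3] d_tool [  3.3 -12.1  51.1] |d| 53 rot [ 0.009  0.009 -0.007] F [-0.3 -0.2 -6.3] w 62.4
```

```bash
python3 -m handwheel '[[[0.009,0.009,-0.007],[2,-5,0],0.3],[[0,0,0],[1,-4,3],0.3],[[0,0,0],[0,-2,7],0.3],[[0,0,0],[0,0,9],0.3],[[0,0,0],[0,0,9],0.3],[[0,0,0],[0,0,6],0.3],[[0,0,0],[0,0,2],0.3],[[0,0,0],[0,0,0],0.3],[[0,0,0],[0,0,0],0.3],[[0,0,0],[0,0,0],0.3]]'
python3 go.py 493 321 60
```

```text
t: 10.18
ee_pos: [494.9, 322.4, 73.2]
orientation: [-3.138, -0.001, -0.005]
ft_force: [-0.4, -0.3, -6.1]
width: 62.5
t 10.18 pos [494.9 322.4  73.2] d_tool [-1.9  1.4 13.2] |d| 13 rot [-0.003 -0.003  0.   ] F [-0.4 -0.3 -6.1] w 62.5
```

```bash
python3 -m handwheel '[[[-0.003,-0.003,0],[0,0,1],0.3],[[0,0,0],[0,0,1.5],0.3],[[0,0,0],[0,0,1.5],0.3],[[0,0,0],[0,0,1.5],0.3],[[0,0,0],[0,0,1.5],0.3],[[0,0,0],[0,0,1.2],0.3],[[0,0,0],[0,0,1],0.3],[[0,0,0],[0,0,0.5],0.3],[[0,0,0],[0,0,0],0.3],[[0,0,0],[0,0,0],0.3]]'
python3 go.py 493 321 60
```

```text
t: 11.02
ee_pos: [495.8, 322.8, 63.7]
orientation: [-3.14, -0.0, -0.003]
ft_force: [-0.0, 0.2, -6.6]
width: 62.7
t 11.02 pos [495.8 322.8  63.7] d_tool [-2.8  1.8  3.7] |d| 5 rot [-0.001 -0.002  0.   ] F [-0.   0.2 -6.6] w 62.7
```

```bash
python3 -m handwheel '[[[0,-0.002,0],[0,0,0.8],0.3],[[0,0,0],[0,0,0.8],0.3],[[0,0,0],[0,0,0.7],0.3],[[0,0,0],[0,0,0.6],0.3],[[0,0,0],[0,0,0.6],0.3],[[0,0,0],[0,0,0.5],0.3],[[0,0,0],[0,0,0.5],0.3],[[0,0,0],[0,0,0.3],0.3],[[0,0,0],[0,0,0],0.3],[[0,0,0],[0,0,0],0.3]]'
python3 go.py 493 321 60
```

```text
t: 11.85
ee_pos: [496.0, 323.0, 60.1]
orientation: [-3.14, -0.0, -0.001]
ft_force: [-1.2, 0.1, -3.6]
width: 62.6
t 11.85 pos [496.  323.   60.1] d_tool [-3.   2.   0.1] |d| 4 rot [-0.002 -0.001  0.   ] F [-1.2  0.1 -3.6] w 62.6
```

Contact has begun, as the weight reading fell from 6.6 to 3.6 N. I settle it a little further and open.

```bash
python3 -m handwheel '[[[0,0,0],[0,0,0.5],0.3],[[0,0,0],[0,0,0.4],0.3],[[0,0,0],[0,0,0],0.3],[[0,0,0],[0,0,0],0.75],[[0,0,0],[0,0,0],0.9],[[0,0,0],[0,0,0],1],[[0,0,0],[0,0,0],1],[[0,0,0],[0,0,0],1],[[0,0,0],[0,0,0],1],[[0,0,0],[0,0,0],1]]'
python3 go.py 438 110.5 190
```

```text
t: 12.68
ee_pos: [499.1, 324.9, 61.3]
orientation: [-3.136, -0.0, -0.011]
ft_force: [0.8, 0.7, -0.4]
width: 87.6
t 12.68 pos [499.1 324.9  61.3] d_tool [ -60.3  213.6 -130.2] |d| 257 rot [-0.005 -0.007  0.   ] F [ 0.8  0.7 -0.4] w 87.6
```

```bash
python3 -m handwheel '[[[0,0,0],[-2,1,-4],1],[[0,0,0],[-1,1,-12],1],[[0,0,0],[0,0,-25],1],[[0,0,0],[0,0,-35],1],[[0,0,0],[0,0,-32],1],[[0,0,0],[0,0,-22],1],[[0,0,0],[-4,18,0],1],[[0,0,0],[-8,30,0],1],[[0,0,0],[-9,33,0],1],[[0,0,0],[-10,35,0],1]]'
python3 go.py 438 110.5 190
```

```text
t: 13.52
ee_pos: [465.1, 207.8, 205.2]
orientation: [-3.131, -0.011, -0.024]
ft_force: [0.6, -0.2, -0.5]
width: 88.0
t 13.52 pos [465.1 207.8 205.2] d_tool [-28.   97.3  13.7] |d| 102 rot [-0.01  -0.016  0.007] F [ 0.6 -0.2 -0.5] w 88.0
```

```bash
python3 -m handwheel '[[[-0.01,-0.016,0.007],[-8,28,0],1],[[0,0,0],[-7,25,0],1],[[0,0,0],[-5,18,0],1],[[0,0,0],[-3,10,5],1],[[0,0,0],[-1,4,12],1],[[0,0,0],[0,0,15],1],[[0,0,0],[0,0,12],1],[[0,0,0],[0,0,6],1],[[0,0,0],[0,0,0],1],[[0,0,0],[0,0,0],1]]'
python3 go.py 438 110.5 76
python3 - <<'E'
from ov import *
b=ctrl.get_image("scene"); save(b,"sc3.png",(230,110,530,330),2.6)
p=ctrl.get_image("wrist"); save(p,"wr3.png",s=1.25)
for n in ("wide_plunger","large_mould"):
  for q in (b,p):
    for r in ctrl.spot_point(q,n)[:3]: print(n,round(r["score"],2),w(q,r["position"]).round(1))
E
```

```text
t: 14.35
ee_pos: [437.5, 113.8, 160.5]
orientation: [-3.14, 0.009, -0.013]
ft_force: [0.8, -0.1, 0.6]
width: 88.0
t 14.35 pos [437.5 113.8 160.5] d_tool [-0.2  3.5 84.4] |d| 85 rot [-0.002 -0.008 -0.005] F [ 0.8 -0.1  0.6] w 88.0
wide_plunger 0.95 [304.  164.3   2.2]
wide_plunger 0.68 [439.8 113.7  -2. ]
wide_plunger 0.63 [620.8  -3.7  -2. ]
wide_plunger 0.9 [248.  248.    2.3]
wide_plunger 0.81 [301.9 165.1   3.1]
wide_plunger 0.77 [437.6 113.4  -3.4]
```

View pics/sc3.png

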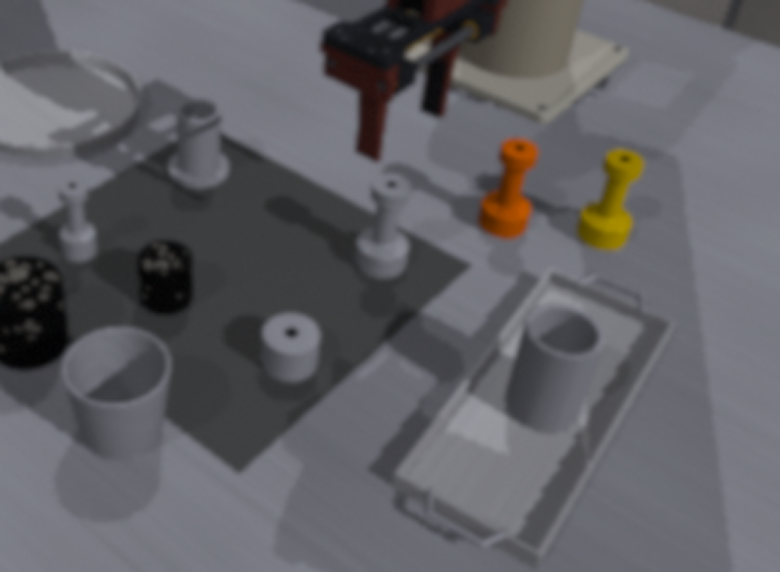

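View pics/wr3.png

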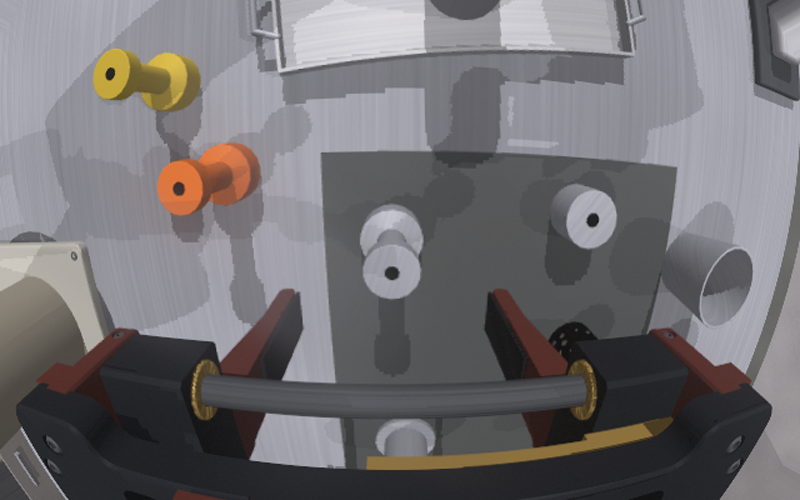

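The mould stands upright in the tray (scene px (556,365)). The grey plunger is between the jaws, its head at wrist px (391,272), with the orange one well clear at (180,187).

```bash
python3 - <<'E'
from ov import *
p=ctrl.get_image("wrist"); print(fray(p,391.5/1.25,271.5/1.25,95).round(1), fray(p,593/1.25,219.5/1.25,36).round(1))
E
python3 -m handwheel '[[[-0.002,-0.008,-0.005],[0,1,5],1],[[0,0,0],[0,1,12],1],[[0,0,0],[0,0,16],1],[[0,0,0],[0,0,14],1],[[0,0,0],[0,0,8],1],[[0,0,0],[0,0,3],1],[[0,0,0],[0,0,0],1],[[0,0,0],[0,0,0],1],[[0,0,0],[0,0,0],1],[[0,0,0],[0,0,0],1]]'
python3 go.py 438 111.5 76
```

```text
[437.  112.1  95. ] [601.1 131.5  36. ]
t: 15.53
ee_pos: [440.3, 112.1, 101.5]
orientation: [-3.141, -0.003, -0.006]
ft_force: [-0.5, 0.1, 0.3]
width: 87.8
t 15.53 pos [440.3 112.1 101.5] d_tool [-2.4  0.6 25.5] |d| 26 rot [-0.    -0.004  0.002] F [-0.5  0.1  0.3] w 87.8
```

```bash
python3 -m handwheel '[[[0,-0.004,0.002],[-2,0,6],1],[[0,0,0],[-1,0,9],1],[[0,0,0],[0,0,6],1],[[0,0,0],[0,0,2],1],[[0,0,0],[0,0,0],0.3],[[0,0,0],[0,0,0],0.2],[[0,0,0],[0,0,0],0.2],[[0,0,0],[0,0,0],0.2],[[0,0,0],[0,0,0],0.2],[[0,0,0],[0,0,0],0.2]]'
python3 go.py 438 112 76
```

```text
t: 16.37
ee_pos: [438.0, 112.3, 77.3]
orientation: [-3.141, 0.001, -0.003]
ft_force: [-0.2, 0.2, 0.2]
width: 51.4
t 16.37 pos [438.  112.3  77.3] d_tool [0.  0.3 1.3] |d| 1 rot [-0.001 -0.002 -0.   ] F [-0.2  0.2  0.2] w 51.4
```

```bash
python3 -m handwheel '[[[0,0,0],[0,0,0],0.1],[[0,0,0],[0,0,0],0.1],[[0,0,0],[0,0,0],0.1],[[0,0,0],[0,0,0],0.1],[[0,0,0],[0,0,0],0.1],[[0,0,0],[0,0,-3],0.1],[[0,0,0],[0,0,-8],0.1],[[0,0,0],[0,0,-15],0.1],[[0,0,0],[0,0,-20],0.1],[[0,0,0],[0,0,-20],0.1]]'
python3 go.py 398 313.5 210
```

```text
t: 17.2
ee_pos: [432.4, 111.0, 141.9]
orientation: [3.139, -0.001, -0.019]
ft_force: [0.7, -1.0, -6.1]
width: 33.7
t 17.2 pos [432.4 111.  141.9] d_tool [ -35.3 -202.4  -68.1] |d| 216 rot [ 0.002  0.012 -0.001] F [ 0.7 -1.  -6.1] w 33.7
```

Width reads 33.7 mm where the head should give 36, so I check before carrying.

```bash
python3 -m handwheel '[[[0,0,0],[0,0,-10],0.1],[[0,0,0],[0,0,-5],0.1],[[0,0,0],[0,0,0],0.1],[[0,0,0],[0,0,0],0.1],[[0,0,0],[0,0,0],0.1],[[0,0,0],[0,0,0],0.1],[[0,0,0],[0,0,0],0.1],[[0,0,0],[0,0,0],0.1],[[0,0,0],[0,0,0],0.1],[[0,0,0],[0,0,0],0.1]]'
python3 - <<'E'
from ov import *
b=ctrl.get_image("scene"); save(b,"sc4.png",(300,90,480,230),4)
p=ctrl.get_image("wrist"); save(p,"wr4.png",(180,180,460,380),2.8)
E
python3 go.py 398 313.5 210
```

```text
t: 18.03
ee_pos: [430.6, 110.5, 158.5]
orientation: [3.139, -0.001, -0.022]
ft_force: [0.1, 0.4, -6.2]
width: 33.8
t 18.13 pos [430.6 110.5 158.6] d_tool [ -33.4 -202.8  -51.4] |d| 212 rot [ 0.003  0.014 -0.001] F [-0.   1.  -5.5] w 34.3
```

View pics/sc4.png

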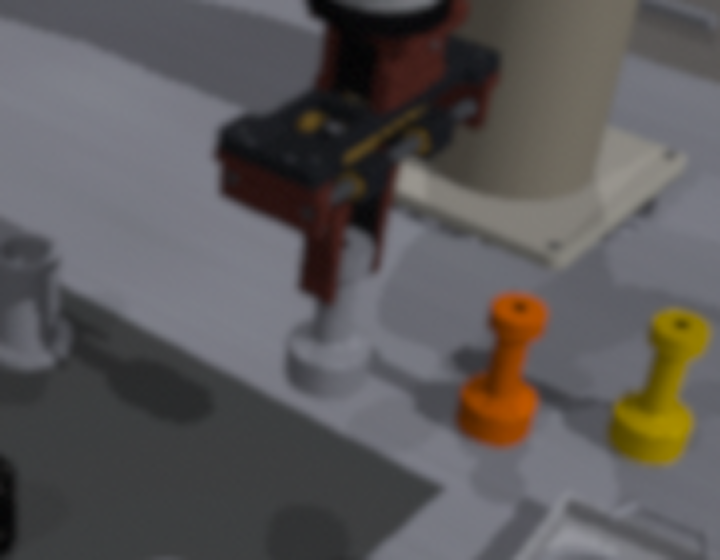

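View pics/wr4.png

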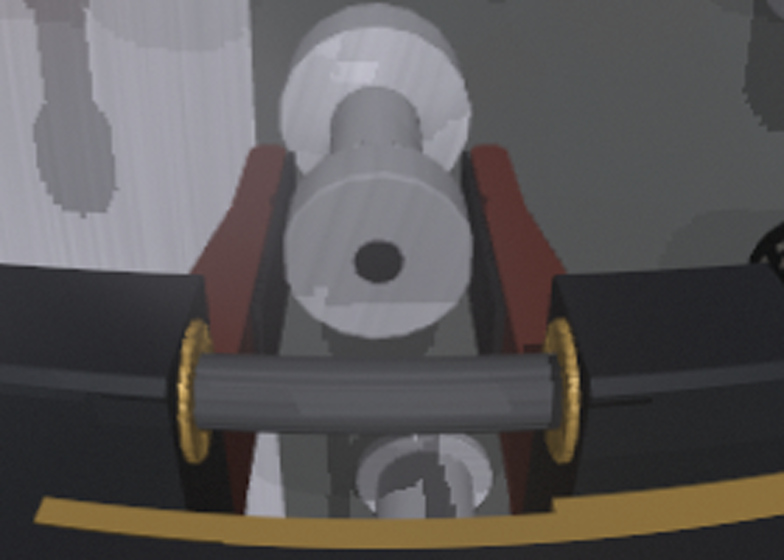

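Run:
```python
from ov import *
p=ctrl.get_image("wrist")
for z in (173,176.5,180): print(fray(p,180+378/2.8,180+262/2.8,z).round(1))
# outline of foot
o=ctrl.get_obs(); R=cv2.Rodrigues(np.array(o["orientation"]))[0]; T=np.array(o["ee_pos"]);print(T)
def tc(r,z,dy=0): 
    c=circ((0,dy),r,z); c[:,2]=77.3-c[:,2]; c[:,1]*=-1
    return c@R.T+T
G=(0,255,0);Rr=(0,0,255);B=(255,0,0)
fdraw(p,[(tc(18,95),G),(tc(25,25),Rr),(tc(25,0),B)],"wov4.png",(180,150,460,350),2.8)
```

```text
[430.7 107.7 173. ]
[430.7 109.8 176.5]
[430.8 111.9 180. ]
[430.74905973 110.57383371 158.77142589]
```

View pics/wov4.png

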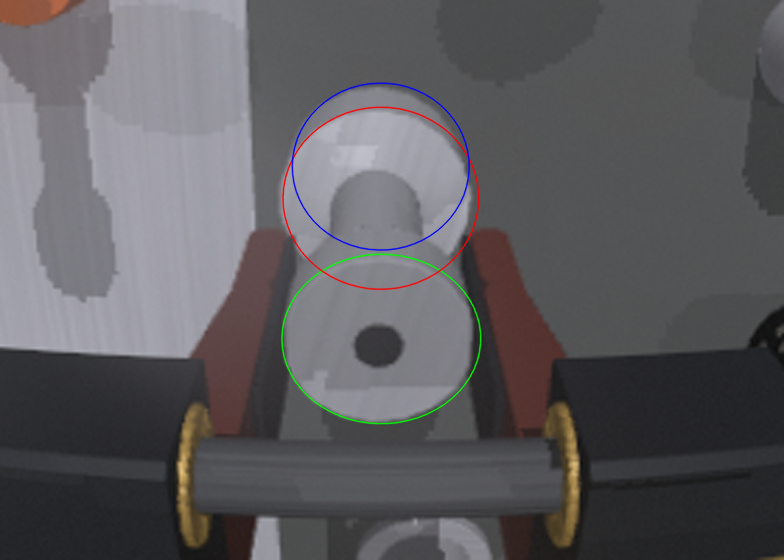

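The plunger is held centred and upright (the head renders slightly small), so I carry it to the near end of the tray.

```bash
python3 -m handwheel '[[[0,0.014,0],[0,-3,-10],0.1],[[0,0,0],[-1,-10,-12],0.1],[[0,0,0],[-4,-22,-8],0.1],[[0,0,0],[-5,-30,0],0.1],[[0,0,0],[-5,-32,0],0.1],[[0,0,0],[-5,-32,0],0.1],[[0,0,0],[-5,-30,0],0.1],[[0,0,0],[-4,-22,0],0.1],[[0,0,0],[-2,-10,0],0.1],[[0,0,0],[0,-4,0],0.1]]'
python3 go.py 398 313.5 80
```

```text
t: 19.02
ee_pos: [399.3, 315.5, 196.8]
orientation: [-3.139, 0.009, -0.018]
ft_force: [-0.1, -0.4, -6.3]
width: 33.8
t 19.02 pos [399.3 315.5 196.8] d_tool [ -2.6   2.4 116.7] |d| 117 rot [-0.003 -0.011 -0.006] F [-0.1 -0.4 -6.3] w 33.8
```

```bash
python3 -m handwheel '[[[-0.003,-0.011,-0.006],[-1,1,4],0.1],[[0,0,0],[0,0,12],0.1],[[0,0,0],[0,0,18],0.1],[[0,0,0],[0,0,20],0.1],[[0,0,0],[0,0,16],0.1],[[0,0,0],[0,0,10],0.1],[[0,0,0],[0,0,4],0.1],[[0,0,0],[0,0,0],0.1],[[0,0,0],[0,0,0],0.1],[[0,0,0],[0,0,0],0.1]]'
python3 go.py 398.5 314 80
```

```text
t: 19.85
ee_pos: [400.6, 307.6, 111.5]
orientation: [3.139, -0.002, -0.001]
ft_force: [0.3, 0.1, -5.4]
width: 34.1
t 19.85 pos [400.6 307.6 111.5] d_tool [-2.1 -6.5 31.5] |d| 32 rot [ 0.002  0.001 -0.001] F [ 0.3  0.1 -5.4] w 34.1
```

```bash
python3 -m handwheel '[[[0,0,0],[-1,-3,3],0.1],[[0,0,0],[0,-3,5],0.1],[[0,0,0],[0,0,5],0.1],[[0,0,0],[0,0,4],0.1],[[0,0,0],[0,0,3],0.1],[[0,0,0],[0,0,2],0.1],[[0,0,0],[0,0,1],0.1],[[0,0,0],[0,0,0.5],0.1],[[0,0,0],[0,0,0],0.1],[[0,0,0],[0,0,0],0.1]]'
python3 go.py 398.5 314 80
```

```text
t: 20.68
ee_pos: [401.1, 315.8, 87.9]
orientation: [-3.141, 0.001, -0.005]
ft_force: [0.2, 0.5, -6.0]
width: 34.4
t 20.68 pos [401.1 315.8  87.9] d_tool [-2.6  1.8  7.9] |d| 8 rot [-0.001 -0.003 -0.   ] F [ 0.2  0.5 -6. ] w 34.4
```

```bash
python3 -m handwheel '[[[0,-0.003,0],[0,0,1],0.1],[[0,0,0],[0,0,1],0.1],[[0,0,0],[0,0,1],0.1],[[0,0,0],[0,0,0.8],0.1],[[0,0,0],[0,0,0.8],0.1],[[0,0,0],[0,0,0.6],0.1],[[0,0,0],[0,0,0.5],0.1],[[0,0,0],[0,0,0.5],0.1],[[0,0,0],[0,0,0.4],0.1],[[0,0,0],[0,0,0],0.1]]'
python3 go.py 398.5 314 80
```

```text
t: 21.52
ee_pos: [401.5, 315.9, 81.1]
orientation: [-3.14, 0.001, -0.001]
ft_force: [0.2, -0.2, -4.9]
width: 33.9
t 21.52 pos [401.5 315.9  81.1] d_tool [-3.   1.9  1.1] |d| 4 rot [-0.001 -0.001 -0.001] F [ 0.2 -0.2 -4.9] w 33.9
```

```bash
python3 -m handwheel '[[[0,0,0],[0,0,0.4],0.1],[[0,0,0],[0,0,0.5],0.1],[[0,0,0],[0,0,0.5],0.1],[[0,0,0],[0,0,0.4],0.1],[[0,0,0],[0,0,0.3],0.1],[[0,0,0],[0,0,0.3],0.1],[[0,0,0],[0,0,0.2],0.1],[[0,0,0],[0,0,0],0.1],[[0,0,0],[0,0,0],0.1],[[0,0,0],[0,0,0],0.1]]'
python3 go.py 398.5 314 80
```

```text
t: 22.35
ee_pos: [401.5, 316.3, 80.6]
orientation: [-3.14, 0.001, -0.002]
ft_force: [-1.9, -0.2, 3.2]
width: 33.5
t 22.35 pos [401.5 316.3  80.6] d_tool [-3.   2.3  0.6] |d| 4 rot [-0.002 -0.001 -0.001] F [-1.9 -0.2  3.2] w 33.5
```

On the floor (the weight is carried). I release and rise.

```bash
python3 -m handwheel '[[[0,0,0],[0,0,0],0.6],[[0,0,0],[0,0,0],0.7],[[0,0,0],[0,0,0],0.7],[[0,0,0],[0,0,0],0.7],[[0,0,0],[0,0,-4],0.7],[[0,0,0],[0,0,-12],0.7],[[0,0,0],[0,0,-22],0.7],[[0,0,0],[0,0,-28],0.7],[[0,0,0],[0,0,-28],0.7],[[0,0,0],[0,0,-20],0.7]]'
python3 go.py 600.5 131 190
```

```text
t: 23.18
ee_pos: [400.9, 315.3, 195.3]
orientation: [3.14, -0.001, -0.004]
ft_force: [1.1, 0.4, 1.4]
width: 61.2
t 23.18 pos [400.9 315.3 195.3] d_tool [199.8 184.1   5.1] |d| 272 rot [ 0.001  0.002 -0.001] F [1.1 0.4 1.4] w 61.2
```

```bash
python3 -m handwheel '[[[0,0,0],[10,9,0],1],[[0,0,0],[20,18,0],1],[[0,0,0],[26,24,0],1],[[0,0,0],[27,25,0],1],[[0,0,0],[27,25,0],1],[[0,0,0],[27,25,0],1],[[0,0,0],[25,23,0],1],[[0,0,0],[16,15,0],1],[[0,0,0],[8,7,0],1],[[0,0,0],[3,3,0],1]]'
python3 go.py 600.5 131 120
python3 - <<'E'
from ov import *
b=ctrl.get_image("scene"); save(b,"sc5.png",(300,150,530,330),3.2)
p=ctrl.get_image("wrist"); save(p,"wr5.png",s=1.25)
E
```

```text
t: 24.02
ee_pos: [602.3, 137.0, 207.4]
orientation: [-3.133, -0.007, -0.024]
ft_force: [-0.8, -0.0, 1.3]
width: 88.0
t 24.02 pos [602.3 137.  207.4] d_tool [-3.2  6.7 87.3] |d| 88 rot [-0.008 -0.016  0.004] F [-0.8 -0.   1.3] w 88.0
```

View pics/sc5.png

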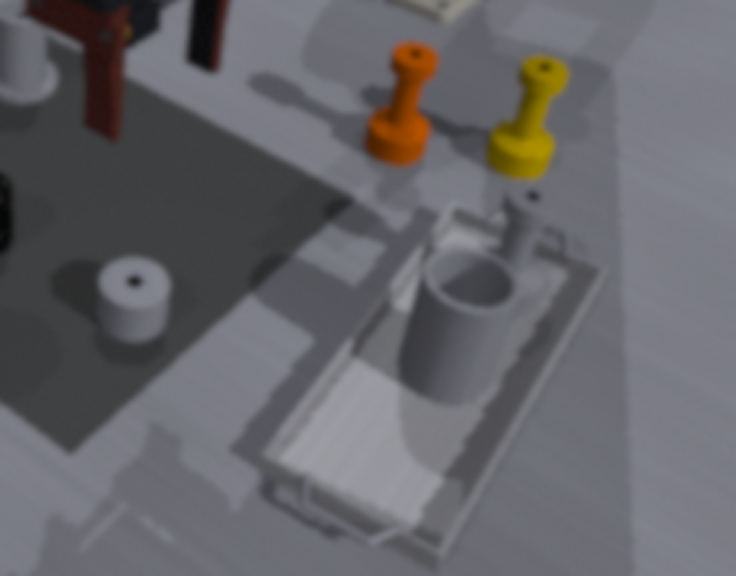

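View pics/wr5.png

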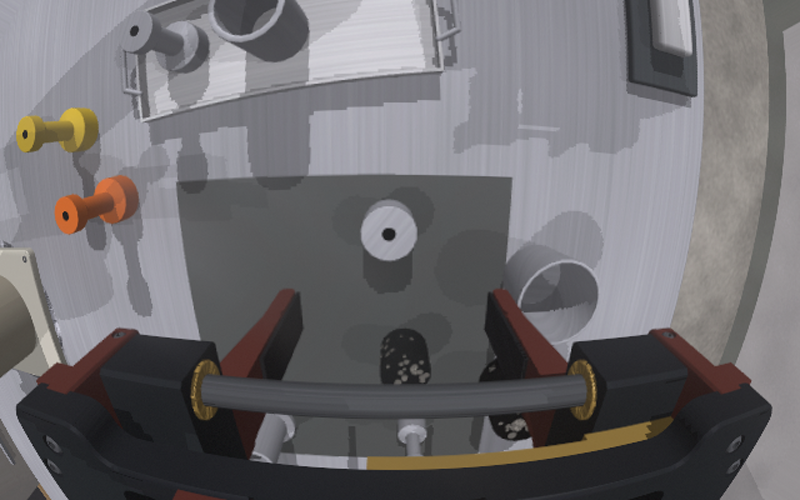

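Both pieces stand in the tray (scene px (460,325) and (520,235)). The plug's mark is at wrist px (389,234).

```bash
python3 - <<'E'
from ov import *
p=ctrl.get_image("wrist"); print(fray(p,389/1.25,234/1.25,36).round(1))
E
python3 -m handwheel '[[[-0.008,-0.016,0.004],[-1,2,3],1],[[0,0,0],[0,2,12],1],[[0,0,0],[0,2,20],1],[[0,0,0],[0,0,24],1],[[0,0,0],[0,0,20],1],[[0,0,0],[0,0,12],1],[[0,0,0],[0,0,5],1],[[0,0,0],[0,0,0],1],[[0,0,0],[0,0,0],1],[[0,0,0],[0,0,0],1]]'
python3 go.py 600.5 131.5 21
```

```text
[599.5 132.4  36. ]
t: 25.0
ee_pos: [590.8, 140.5, 103.4]
orientation: [3.14, 0.023, -0.014]
ft_force: [0.4, 0.8, 0.2]
width: 87.9
t 25.0 pos [590.8 140.5 103.4] d_tool [10.3  9.1 82.4] |d| 84 rot [0.001 0.009 0.014] F [0.4 0.8 0.2] w 87.9
```

```bash
python3 -m handwheel '[[[0.001,0.009,0.014],[4,4,2],1],[[0,0,0],[3,4,8],1],[[0,0,0],[2,1,14],1],[[0,0,0],[0,0,12],1],[[0,0,0],[0,0,8],1],[[0,0,0],[0,0,3],1],[[0,0,0],[0,0,0],1],[[0,0,0],[0,0,0],1],[[0,0,0],[0,0,0],1],[[0,0,0],[0,0,0],1]]'
python3 go.py 600 132 21
python3 - <<'E'
from ov import *
p=ctrl.get_image("wrist"); save(p,"wr6.png",s=1.25)
E
```

```text
t: 25.83
ee_pos: [602.6, 130.6, 53.3]
orientation: [-3.141, 0.003, -0.008]
ft_force: [0.3, -0.1, 0.1]
width: 88.1
t 25.83 pos [602.6 130.6  53.3] d_tool [-2.8 -1.3 32.3] |d| 32 rot [-0.001 -0.005 -0.002] F [ 0.3 -0.1  0.1] w 88.1
```

View pics/wr6.png

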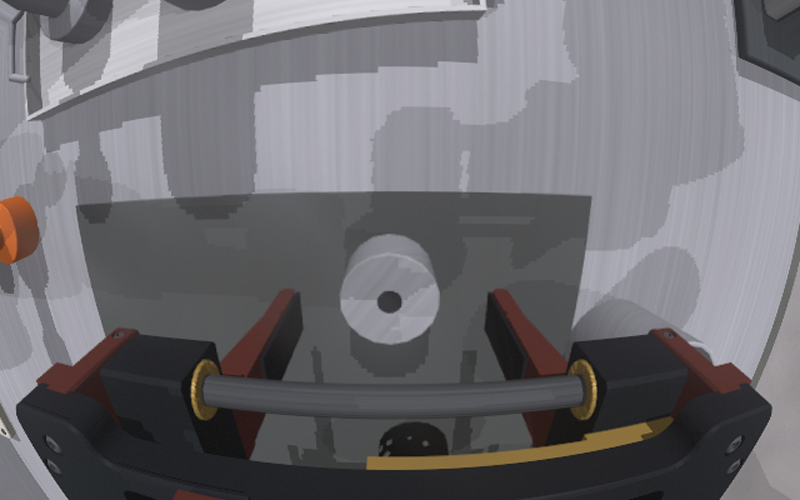

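The plug is centred between the jaws at (389,300), and the black specimen at (412,440) is clear of the fingers. I descend.

```bash
python3 -m handwheel '[[[-0.001,-0.005,-0.002],[-1,0,4],1],[[0,0,0],[-1,0,8],1],[[0,0,0],[0,0,8],1],[[0,0,0],[0,0,5],1],[[0,0,0],[0,0,2],1],[[0,0,0],[0,0,0.5],1],[[0,0,0],[0,0,0],1],[[0,0,0],[0,0,0],1],[[0,0,0],[0,0,0],1],[[0,0,0],[0,0,0],1]]'
python3 go.py 600 132 21
```

```text
t: 26.72
ee_pos: [600.9, 131.0, 23.6]
orientation: [3.141, 0.001, 0.001]
ft_force: [-0.2, 0.2, -0.1]
width: 87.9
t 26.72 pos [600.9 131.   23.6] d_tool [-0.9 -1.   2.6] |d| 3 rot [ 0.    -0.001  0.001] F [-0.2  0.2 -0.1] w 87.9
```

```bash
python3 -m handwheel '[[[0,0,0],[0,0,1.5],1],[[0,0,0],[0,-1,1],0.4],[[0,0,0],[0,0,0],0.3],[[0,0,0],[0,0,0],0.3],[[0,0,0],[0,0,0],0.3],[[0,0,0],[0,0,0],0.3],[[0,0,0],[0,0,0],0.3],[[0,0,0],[0,0,0],0.3],[[0,0,0],[0,0,0],0.3],[[0,0,0],[0,0,0],0.3]]'
python3 go.py 600 132 21
```

```text
t: 27.55
ee_pos: [601.3, 132.2, 21.7]
orientation: [-3.141, -0.001, -0.003]
ft_force: [-0.7, 0.3, -1.3]
width: 49.4
t 27.55 pos [601.3 132.2  21.7] d_tool [-1.3  0.2  0.7] |d| 1 rot [-0.    -0.002  0.001] F [-0.7  0.3 -1.3] w 49.4
```

```bash
python3 -m handwheel '[[[0,0,0],[0,0,-1],0.3],[[0,0,0],[0,0,-5],0.3],[[0,0,0],[0,0,-12],0.3],[[0,0,0],[0,0,-20],0.3],[[0,0,0],[0,0,-25],0.3],[[0,0,0],[0,0,-22],0.3],[[0,0,0],[0,0,-15],0.3],[[0,0,0],[0,0,-6],0.3],[[0,0,0],[0,-5,0],0.3],[[0,0,0],[0,-15,0],0.3]]'
python3 go.py 589 329 120
```

```text
t: 28.38
ee_pos: [597.3, 150.2, 133.3]
orientation: [3.14, -0.003, -0.01]
ft_force: [-0.2, 0.4, -5.6]
width: 49.2
t 28.38 pos [597.3 150.2 133.3] d_tool [  -8.5 -178.8   13. ] |d| 179 rot [ 0.002  0.006 -0.002] F [-0.2  0.4 -5.6] w 49.2
```

```bash
python3 -m handwheel '[[[0.002,0.006,-0.002],[0,-18,0],0.3],[[0,0,0],[-1,-24,0],0.3],[[0,0,0],[-1,-28,0],0.3],[[0,0,0],[-1,-28,0],0.3],[[0,0,0],[-1,-26,0],0.3],[[0,0,0],[-1,-22,0],0.3],[[0,0,0],[-1,-15,0],0.3],[[0,0,0],[-1,-8,0],0.3],[[0,0,0],[0,-3,0],0.3],[[0,0,0],[0,0,0],0.3]]'
python3 go.py 589 329 60
```

```text
t: 29.22
ee_pos: [580.4, 340.0, 120.5]
orientation: [3.137, 0.004, -0.025]
ft_force: [0.1, 0.2, -4.1]
width: 49.3
t 29.22 pos [580.4 340.  120.5] d_tool [ 9.5 10.7 60.4] |d| 62 rot [0.005 0.016 0.003] F [ 0.1  0.2 -4.1] w 49.3
```

```bash
python3 -m handwheel '[[[0.005,0.016,0.003],[4,5,0],0.3],[[0,0,0],[3,3,3],0.3],[[0,0,0],[2,1,10],0.3],[[0,0,0],[0,0,14],0.3],[[0,0,0],[0,0,12],0.3],[[0,0,0],[0,0,8],0.3],[[0,0,0],[0,0,3],0.3],[[0,0,0],[0,0,0],0.3],[[0,0,0],[0,0,0],0.3],[[0,0,0],[0,0,0],0.3]]'
python3 go.py 589 329 25
python3 - <<'E'
from ov import *
p=ctrl.get_image("wrist"); save(p,"wr7.png",s=1.25)
E
```

```text
t: 30.05
ee_pos: [589.5, 323.7, 61.7]
orientation: [3.138, -0.01, -0.006]
ft_force: [0.2, 0.1, -3.0]
width: 49.1
t 30.05 pos [589.5 323.7  61.7] d_tool [-0.4 -5.4 36.7] |d| 37 rot [ 0.003  0.004 -0.006] F [ 0.2  0.1 -3. ] w 49.1
```

View pics/wr7.png

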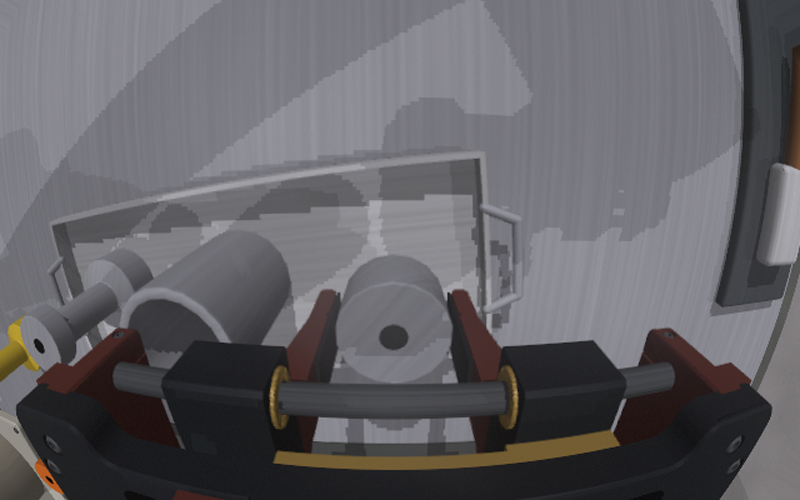

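```bash
python3 -m handwheel '[[[0.003,0.004,-0.006],[-1,-3,2],0.3],[[0,0,0],[-1,-2,5],0.3],[[0,0,0],[0,0,7],0.3],[[0,0,0],[0,0,5],0.3],[[0,0,0],[0,0,3],0.3],[[0,0,0],[0,0,1.5],0.3],[[0,0,0],[0,0,0.5],0.3],[[0,0,0],[0,0,0],0.3],[[0,0,0],[0,0,0],0.3],[[0,0,0],[0,0,0],0.3]]'
python3 go.py 588 328.5 25
```

```text
t: 30.93
ee_pos: [588.2, 330.7, 37.0]
orientation: [-3.14, -0.002, -0.005]
ft_force: [-0.4, 0.3, -3.9]
width: 49.6
t 30.93 pos [588.2 330.7  37. ] d_tool [-0.3  2.2 12. ] |d| 12 rot [-0.002 -0.003  0.001] F [-0.4  0.3 -3.9] w 49.6
```

```bash
python3 -m handwheel '[[[-0.002,-0.003,0.001],[0,1,1],0.3],[[0,0,0],[0,1,1.5],0.3],[[0,0,0],[0,0,1.5],0.3],[[0,0,0],[0,0,1.3],0.3],[[0,0,0],[0,0,1.2],0.3],[[0,0,0],[0,0,1],0.3],[[0,0,0],[0,0,0.8],0.3],[[0,0,0],[0,0,0.5],0.3],[[0,0,0],[0,0,0.2],0.3],[[0,0,0],[0,0,0],0.3]]'
python3 go.py 588 328.5 25
```

```text
t: 31.77
ee_pos: [588.8, 328.5, 27.7]
orientation: [-3.141, 0.0, -0.002]
ft_force: [0.4, 0.6, -5.6]
width: 49.2
t 31.77 pos [588.8 328.5  27.7] d_tool [-0.8 -0.   2.7] |d| 3 rot [-0.    -0.001 -0.   ] F [ 0.4  0.6 -5.6] w 49.2
```

```bash
python3 -m handwheel '[[[0,0,0],[0,0,0.5],0.3],[[0,0,0],[0,0,0.6],0.3],[[0,0,0],[0,0,0.6],0.3],[[0,0,0],[0,0,0.5],0.3],[[0,0,0],[0,0,0.5],0.3],[[0,0,0],[0,0,0.3],0.3],[[0,0,0],[0,0,0.3],0.3],[[0,0,0],[0,0,0.2],0.3],[[0,0,0],[0,0,0],0.3],[[0,0,0],[0,0,0],0.3]]'
python3 go.py 588 328.5 25
```

```text
t: 32.6
ee_pos: [589.1, 328.7, 24.8]
orientation: [-3.141, 0.0, -0.003]
ft_force: [0.6, -0.5, -3.3]
width: 49.1
t 32.6 pos [589.1 328.7  24.8] d_tool [-1.1  0.2 -0.2] |d| 1 rot [-0.001 -0.002 -0.   ] F [ 0.6 -0.5 -3.3] w 49.1
```

```bash
python3 -m handwheel '[[[0,0,0],[0,0,0.4],0.3],[[0,0,0],[0,0,0.4],0.3],[[0,0,0],[0,0,0],0.3],[[0,0,0],[0,0,0],0.6],[[0,0,0],[0,0,0],0.65],[[0,0,0],[0,0,0],0.65],[[0,0,0],[0,0,-3],0.65],[[0,0,0],[0,0,-8],0.65],[[0,0,0],[0,0,-15],0.65],[[0,0,0],[0,0,-22],0.65]]'
python3 go.py 452 -120 190
```

```text
t: 33.43
ee_pos: [588.4, 328.3, 72.6]
orientation: [3.141, -0.0, -0.001]
ft_force: [-0.8, -0.5, -0.8]
width: 57.0
t 33.43 pos [588.4 328.3  72.6] d_tool [-136.4  448.4 -117. ] |d| 483 rot [ 0.001  0.001 -0.   ] F [-0.8 -0.5 -0.8] w 57.0
```

```bash
python3 -m handwheel '[[[0,0,0],[0,0,-28],0.65],[[0,0,0],[0,0,-30],0.65],[[0,0,0],[0,0,-28],0.65],[[0,0,0],[-3,10,-18],0.8],[[0,0,0],[-7,22,-8],1],[[0,0,0],[-10,33,0],1],[[0,0,0],[-11,36,0],1],[[0,0,0],[-11,36,0],1],[[0,0,0],[-11,36,0],1],[[0,0,0],[-11,36,0],1]]'
python3 go.py 451 -119.5 190
python3 - <<'E'
from ov import *
p=ctrl.get_image("wrist"); save(p,"wr8.png",s=1.25)
E
```

```text
t: 34.27
ee_pos: [529.6, 121.4, 211.0]
orientation: [-3.129, -0.015, -0.045]
ft_force: [1.0, -0.7, 0.4]
width: 87.7
t 34.27 pos [529.6 121.4 211. ] d_tool [-81.4 240.4  15.7] |d| 254 rot [-0.012 -0.029  0.009] F [ 1.  -0.7  0.4] w 87.7
```

View pics/wr8.png

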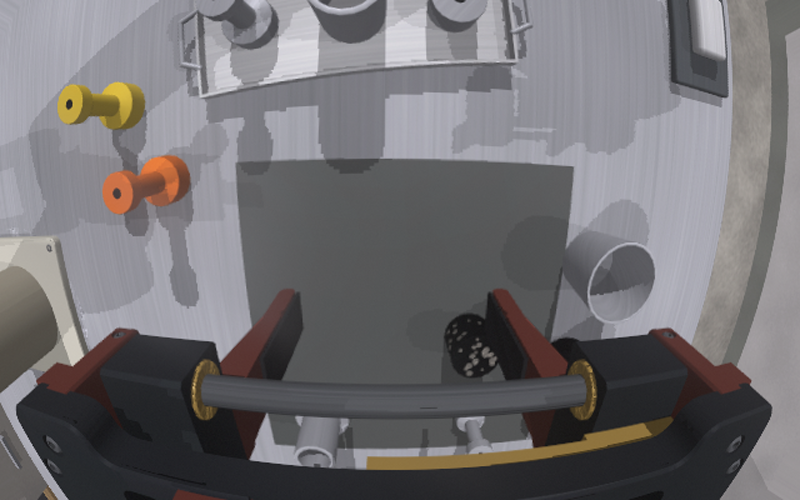

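All three stand in the tray (top of view, at (255,20), (345,10) and (460,10)). Next is the small mould.

```bash
python3 -m handwheel '[[[-0.012,-0.029,0.009],[-10,33,0],1],[[0,0,0],[-11,34,0],1],[[0,0,0],[-11,34,0],1],[[0,0,0],[-11,34,0],1],[[0,0,0],[-11,34,0],1],[[0,0,0],[-9,28,0],1],[[0,0,0],[-6,18,0],1],[[0,0,0],[-3,8,0],1],[[0,0,0],[0,2,0],1],[[0,0,0],[0,0,0],1]]'
python3 go.py 451 -119.5 190
python3 - <<'E'
from ov import *
p=ctrl.get_image("wrist"); save(p,"wr9.png",s=1.25)
E
```

```text
t: 35.15
ee_pos: [452.6, -121.1, 224.9]
orientation: [3.136, -0.01, 0.026]
ft_force: [0.0, 0.1, 0.3]
width: 87.8
t 35.15 pos [ 452.6 -121.1  224.9] d_tool [-2.2 -1.8 34.9] |d| 35 rot [ 0.005 -0.017 -0.006] F [0.  0.1 0.3] w 87.8
```

View pics/wr9.png

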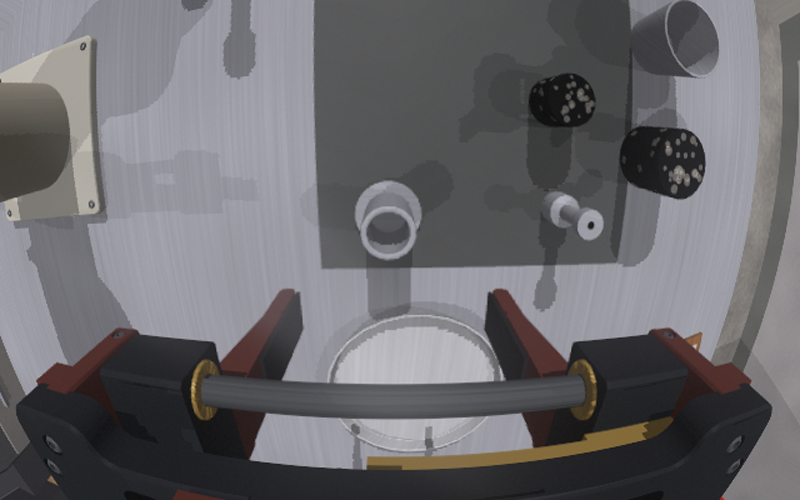

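Small mould rim at (388,233), narrow plunger head at (590,225), pan around (416,385), specimens at (562,98) and (663,162).

```bash
python3 - <<'E'
from ov import *
p=ctrl.get_image("wrist"); print(fray(p,388.5/1.25,233/1.25,78).round(1),fray(p,590.5/1.25,225/1.25,80).round(1))
fdraw(p,[(circ((478,-333),105,18),(0,255,0)),(circ((451,-121),33,8),(0,0,255)),(circ((451,-121),23,78),(0,255,0))],"wov9.png",(200,120,480,370),2.4)
E
python3 -m handwheel '[[[0.005,-0.017,-0.006],[-1,0,4],1],[[0,0,0],[0,0,14],1],[[0,0,0],[0,0,22],1],[[0,0,0],[0,0,26],1],[[0,0,0],[0,0,22],1],[[0,0,0],[0,0,14],1],[[0,0,0],[0,0,6],1],[[0,0,0],[0,0,0],1],[[0,0,0],[0,0,0],1],[[0,0,0],[0,0,0],1]]'
python3 go.py 451 -120 39
```

```text
[ 450.9 -121.    78. ] [ 627.6 -113.9   80. ]
t: 36.08
ee_pos: [456.6, -111.6, 111.6]
orientation: [-3.139, -0.028, 0.008]
ft_force: [-0.2, -0.2, 0.6]
width: 87.3
t 36.08 pos [ 456.6 -111.6  111.6] d_tool [-5.4  8.5 72.6] |d| 73 rot [-0.002  0.005  0.018] F [-0.2 -0.2  0.6] w 87.3
```

View pics/wov9.png

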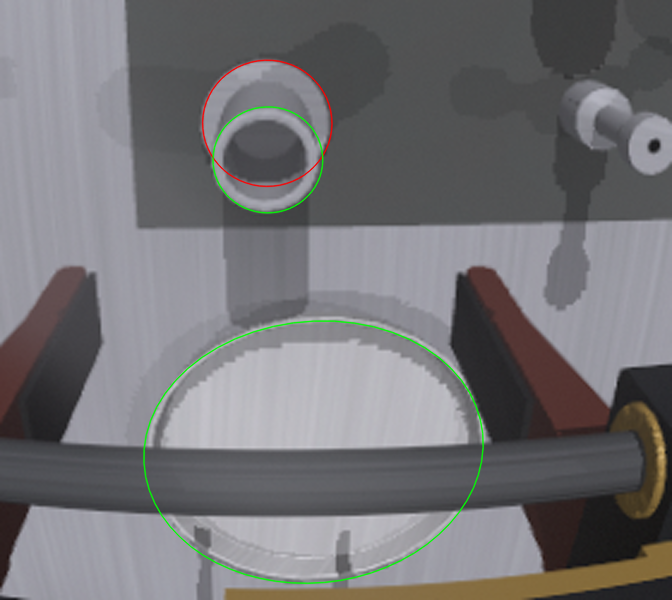

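The models fit: small mould (451,-121), pan (479,-333). I go down to the grip.

```bash
python3 -m handwheel '[[[-0.002,0.005,0.018],[-3,4,2],1],[[0,0,0],[-2,4,8],1],[[0,0,0],[-1,1,14],1],[[0,0,0],[0,0,14],1],[[0,0,0],[0,0,11],1],[[0,0,0],[0,0,6],1],[[0,0,0],[0,0,2],1],[[0,0,0],[0,0,0],1],[[0,0,0],[0,0,0],1],[[0,0,0],[0,0,0],1]]'
python3 go.py 451 -121 39
```

```text
t: 36.92
ee_pos: [454.0, -124.7, 56.5]
orientation: [3.138, -0.006, 0.02]
ft_force: [-1.1, 0.1, -0.5]
width: 87.7
t 36.92 pos [ 454.  -124.7   56.5] d_tool [-3.2 -3.7 17.4] |d| 18 rot [ 0.004 -0.013 -0.004] F [-1.1  0.1 -0.5] w 87.7
```

```bash
python3 -m handwheel '[[[0.004,-0.013,-0.004],[-1,-2,4],1],[[0,0,0],[-1,-1,6],1],[[0,0,0],[-1,0,4],1],[[0,0,0],[0,0,1],1],[[0,0,0],[0,0,0],0.5],[[0,0,0],[0,0,0],0.3],[[0,0,0],[0,0,0],0.3],[[0,0,0],[0,0,0],0.3],[[0,0,0],[0,0,0],0.3],[[0,0,0],[0,0,0],0.3]]'
python3 go.py 451 -121 39
```

```text
t: 37.75
ee_pos: [451.9, -121.5, 41.3]
orientation: [3.141, 0.002, 0.002]
ft_force: [0.8, -0.2, -0.0]
width: 51.4
t 37.75 pos [ 451.9 -121.5   41.3] d_tool [-0.9 -0.5  2.3] |d| 3 rot [ 0.    -0.001  0.001] F [ 0.8 -0.2 -0. ] w 51.4
```

```bash
python3 -m handwheel '[[[0,0,0],[0,0,0],0.2],[[0,0,0],[0,0,0],0.2],[[0,0,0],[0,0,0],0.2],[[0,0,0],[0,0,0],0.2],[[0,0,0],[0,0,0],0.2],[[0,0,0],[0,0,-1],0.2],[[0,0,0],[0,0,-5],0.2],[[0,0,0],[0,0,-12],0.2],[[0,0,0],[0,0,-20],0.2],[[0,0,0],[0,0,-22],0.2]]'
python3 go.py 442 -333 140
```

```text
t: 38.58
ee_pos: [446.6, -120.0, 98.7]
orientation: [-3.138, -0.001, 0.019]
ft_force: [0.7, -0.9, -6.1]
width: 46.7
t 38.58 pos [ 446.6 -120.    98.7] d_tool [ -5.3 212.9 -42.1] |d| 217 rot [-0.004  0.012  0.001] F [ 0.7 -0.9 -6.1] w 46.7
```

```bash
python3 -m handwheel '[[[-0.004,0.012,0.001],[0,4,-18],0.2],[[0,0,0],[0,14,-8],0.2],[[0,0,0],[0,24,0],0.2],[[0,0,0],[0,30,0],0.2],[[0,0,0],[-1,33,0],0.2],[[0,0,0],[-1,33,0],0.2],[[0,0,0],[-1,30,0],0.2],[[0,0,0],[-1,22,0],0.2],[[0,0,0],[0,10,0],0.2],[[0,0,0],[0,3,0],0.2]]'
python3 go.py 441 -333 80
```

```text
t: 39.42
ee_pos: [440.6, -329.5, 131.1]
orientation: [3.141, 0.006, 0.003]
ft_force: [-0.6, -0.5, -5.5]
width: 46.4
t 39.42 pos [ 440.6 -329.5  131.1] d_tool [ 0.3  3.5 51.1] |d| 51 rot [ 0.    -0.002  0.004] F [-0.6 -0.5 -5.5] w 46.4
```

```bash
python3 -m handwheel '[[[0,-0.002,0.004],[0,1,4],0.2],[[0,0,0],[0,0,10],0.2],[[0,0,0],[0,0,14],0.2],[[0,0,0],[0,0,14],0.2],[[0,0,0],[0,0,10],0.2],[[0,0,0],[0,0,6],0.2],[[0,0,0],[0,0,3],0.2],[[0,0,0],[0,0,0],0.2],[[0,0,0],[0,0,0],0.2],[[0,0,0],[0,0,0],0.2]]'
python3 go.py 441 -333 44.5
python3 - <<'E'
from ov import *
p=ctrl.get_image("scene"); save(p,"sc10.png",(180,80,380,230),3.6)
E
```

```text
t: 40.25
ee_pos: [439.0, -321.3, 63.4]
orientation: [-3.135, -0.007, 0.01]
ft_force: [-0.2, 0.3, -5.0]
width: 46.6
t 40.25 pos [ 439.  -321.3   63.4] d_tool [ 2.1 11.8 18.8] |d| 22 rot [-0.006  0.007  0.005] F [-0.2  0.3 -5. ] w 46.6
```

View pics/sc10.png

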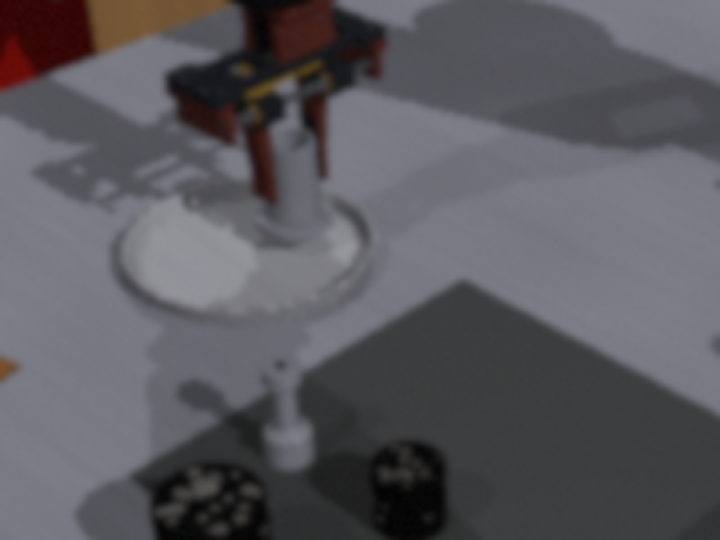

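The small mould hangs upright over the pan at (300,200).

```bash
python3 -m handwheel '[[[-0.006,0.007,0.005],[1,4,0],0.2],[[0,0,0],[1,4,0],0.2],[[0,0,0],[0,2,1],0.2],[[0,0,0],[0,0,2],0.2],[[0,0,0],[0,0,2.5],0.2],[[0,0,0],[0,0,2.5],0.2],[[0,0,0],[0,0,2],0.2],[[0,0,0],[0,0,1],0.2],[[0,0,0],[0,0,0],0.2],[[0,0,0],[0,0,0],0.2]]'
python3 go.py 441 -333 44.5
```

```text
t: 41.13
ee_pos: [442.3, -334.1, 53.2]
orientation: [3.138, -0.003, 0.007]
ft_force: [-0.0, -0.6, -5.9]
width: 46.2
t 41.13 pos [ 442.3 -334.1   53.2] d_tool [-1.4 -1.1  8.7] |d| 9 rot [ 0.003 -0.005 -0.002] F [-0.  -0.6 -5.9] w 46.2
```

```bash
python3 -m handwheel '[[[0.003,-0.005,-0.002],[0,0,1],0.2],[[0,0,0],[0,0,1.2],0.2],[[0,0,0],[0,0,1.2],0.2],[[0,0,0],[0,0,1],0.2],[[0,0,0],[0,0,0.8],0.2],[[0,0,0],[0,0,0.6],0.2],[[0,0,0],[0,0,0.5],0.2],[[0,0,0],[0,0,0.5],0.2],[[0,0,0],[0,0,0.4],0.2],[[0,0,0],[0,0,0],0.2]]'
python3 go.py 441 -333 44.5
```

```text
t: 41.97
ee_pos: [442.5, -334.0, 45.3]
orientation: [3.142, 0.001, -0.001]
ft_force: [0.0, -0.6, -5.7]
width: 46.3
t 41.97 pos [ 442.5 -334.    45.3] d_tool [-1.5 -1.   0.8] |d| 2 rot [0.    0.001 0.001] F [ 0.  -0.6 -5.7] w 46.3
```

```bash
python3 -m handwheel '[[[0,0,0],[0,0,0.4],0.2],[[0,0,0],[0,0,0.4],0.2],[[0,0,0],[0,0,0.4],0.2],[[0,0,0],[0,0,0.4],0.2],[[0,0,0],[0,0,0.3],0.2],[[0,0,0],[0,0,0.3],0.2],[[0,0,0],[0,0,0.2],0.2],[[0,0,0],[0,0,0],0.2],[[0,0,0],[0,0,0],0.2],[[0,0,0],[0,0,0],0.2]]'
python3 go.py 441 -333 44.5
```

```text
t: 42.8
ee_pos: [442.5, -334.1, 44.3]
orientation: [3.141, 0.001, -0.001]
ft_force: [-1.0, 0.5, -0.4]
width: 46.3
t 42.8 pos [ 442.5 -334.1   44.3] d_tool [-1.5 -1.1 -0.2] |d| 2 rot [0. 0. 0.] F [-1.   0.5 -0.4] w 46.3
```

Down. Release, rise, and go to the narrow plunger at (627.6,-114).

```bash
python3 -m handwheel '[[[0,0,0],[0,0,0],0.6],[[0,0,0],[0,0,0],0.8],[[0,0,0],[0,0,0],0.8],[[0,0,0],[0,0,0],0.8],[[0,0,0],[0,0,-4],0.8],[[0,0,0],[0,0,-12],0.8],[[0,0,0],[0,0,-22],0.8],[[0,0,0],[0,0,-30],0.8],[[0,0,0],[0,0,-32],0.8],[[0,0,0],[0,0,-30],0.8]]'
python3 go.py 627.5 -114 190
```

```text
t: 43.63
ee_pos: [440.9, -332.7, 176.9]
orientation: [-3.137, -0.001, 0.01]
ft_force: [-0.0, -0.1, -0.1]
width: 70.0
t 43.63 pos [ 440.9 -332.7  176.9] d_tool [ 186.6 -218.6  -13.4] |d| 288 rot [-0.004  0.006  0.001] F [-0.  -0.1 -0.1] w 70.0
```

```bash
python3 -m handwheel '[[[-0.004,0.006,0.001],[8,-9,-5],0.8],[[0,0,0],[16,-19,-5],0.8],[[0,0,0],[23,-27,0],0.8],[[0,0,0],[25,-29,0],0.8],[[0,0,0],[25,-29,0],0.8],[[0,0,0],[25,-29,0],0.8],[[0,0,0],[23,-27,0],0.8],[[0,0,0],[16,-19,0],0.8],[[0,0,0],[9,-10,0],0.8],[[0,0,0],[3,-4,0],0.8]]'
python3 go.py 627.5 -114 63
python3 - <<'E'
from ov import *
p=ctrl.get_image("wrist"); save(p,"wr11.png",s=1.25)
b=ctrl.get_image("scene"); save(b,"sc11.png",(180,80,380,230),3.6)
E
```

```text
t: 44.47
ee_pos: [625.8, -122.7, 202.6]
orientation: [3.13, -0.01, 0.032]
ft_force: [0.3, -0.2, -0.4]
width: 70.0
t 44.47 pos [ 625.8 -122.7  202.6] d_tool [ -1.2 -10.3 139.5] |d| 140 rot [ 0.011 -0.02  -0.006] F [ 0.3 -0.2 -0.4] w 70.0
```

View pics/wr11.png

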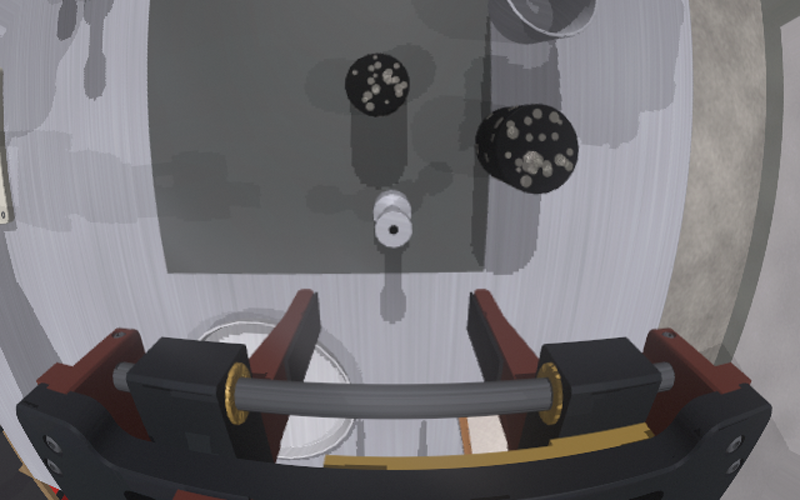

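View pics/sc11.png

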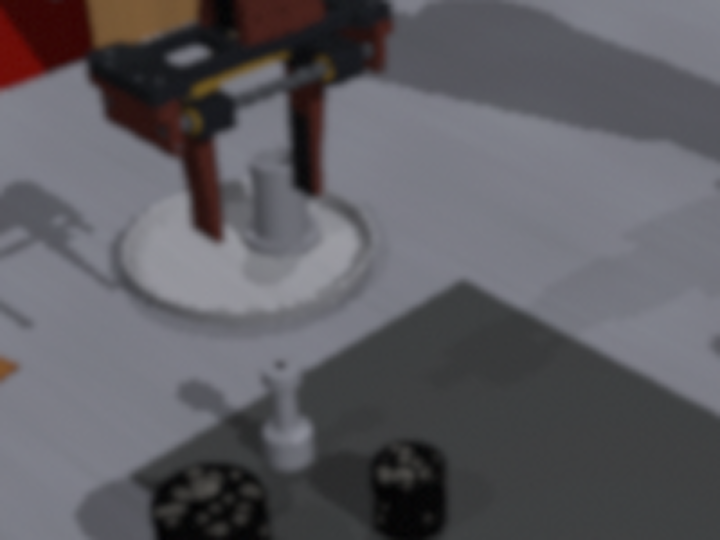

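The small mould stands in the pan (280,215). The narrow plunger head is at wrist px (393,230).

```bash
python3 - <<'E'
from ov import *
p=ctrl.get_image("wrist"); print(fray(p,393.5/1.25,230/1.25,80).round(1))
E
python3 -m handwheel '[[[0.011,-0.02,-0.006],[0,-3,3],0.8],[[0,0,0],[0,-3,12],0.8],[[0,0,0],[0,-2,18],0.8],[[0,0,0],[0,0,20],0.8],[[0,0,0],[0,0,16],0.8],[[0,0,0],[0,0,8],0.8],[[0,0,0],[0,0,3],0.8],[[0,0,0],[0,0,0],0.8],[[0,0,0],[0,0,0],0.8],[[0,0,0],[0,0,0],0.8]]'
python3 go.py 627.5 -114 63
```

```text
[ 626.8 -116.1   80. ]
t: 45.45
ee_pos: [617.4, -125.5, 115.7]
orientation: [-3.14, 0.023, 0.012]
ft_force: [0.2, 0.6, -0.1]
width: 70.3
t 45.45 pos [ 617.4 -125.5  115.7] d_tool [ 10.3 -11.6  52.7] |d| 55 rot [-0.001  0.008 -0.015] F [ 0.2  0.6 -0.1] w 70.3
```

```bash
python3 -m handwheel '[[[-0.001,0.008,-0.015],[4,-4,0],0.8],[[0,0,0],[3,-4,0],0.8],[[0,0,0],[2,-2,3],0.8],[[0,0,0],[0,0,8],0.8],[[0,0,0],[0,0,8],0.8],[[0,0,0],[0,0,4],0.8],[[0,0,0],[0,0,0],0.8],[[0,0,0],[0,0,0],0.8],[[0,0,0],[0,0,0],0.8],[[0,0,0],[0,0,0],0.8]]'
python3 go.py 627 -115 63
python3 - <<'E'
from ov import *
p=ctrl.get_image("wrist"); save(p,"wr12.png",s=1.25)
E
```

```text
t: 46.28
ee_pos: [629.4, -114.3, 92.8]
orientation: [3.141, 0.005, 0.009]
ft_force: [0.5, 0.5, 0.0]
width: 70.6
t 46.28 pos [ 629.4 -114.3   92.8] d_tool [-2.6  0.7 29.8] |d| 30 rot [ 0.001 -0.006  0.003] F [0.5 0.5 0. ] w 70.6
```

View pics/wr12.png

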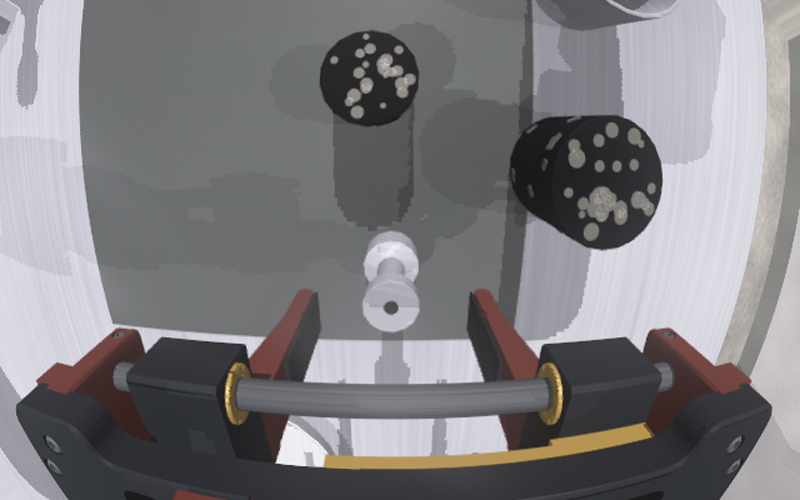

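The narrow plunger head is at (391,306), between the jaws, and the specimens are clear. I descend and close.

```bash
python3 -m handwheel '[[[0.001,-0.006,0.003],[-1,0,4],0.8],[[0,0,0],[-1,0,8],0.8],[[0,0,0],[0,0,8],0.8],[[0,0,0],[0,0,5],0.8],[[0,0,0],[0,0,1],0.8],[[0,0,0],[0,0,0],0.5],[[0,0,0],[0,0,0],0.2],[[0,0,0],[0,0,0],0.1],[[0,0,0],[0,0,0],0.1],[[0,0,0],[0,0,0],0.1]]'
python3 go.py 627 -115.5 63
```

```text
t: 47.17
ee_pos: [627.2, -114.6, 64.0]
orientation: [-3.142, 0.001, 0.001]
ft_force: [0.2, 0.6, 0.3]
width: 40.1
t 47.17 pos [ 627.2 -114.6   64. ] d_tool [-0.2  0.9  1. ] |d| 1 rot [-0.     0.001 -0.001] F [0.2 0.6 0.3] w 40.1
```

```bash
python3 -m handwheel '[[[0,0,0],[0,0,0],0.1],[[0,0,0],[0,0,0],0.1],[[0,0,0],[0,0,0],0.1],[[0,0,0],[0,0,0],0.1],[[0,0,0],[0,0,0],0.1],[[0,0,0],[0,0,0],0.1],[[0,0,0],[0,0,-1],0.1],[[0,0,0],[0,0,-6],0.1],[[0,0,0],[0,0,-15],0.1],[[0,0,0],[0,0,-25],0.1]]'
python3 go.py 522 -333 190
```

```text
t: 48.0
ee_pos: [622.8, -113.7, 107.3]
orientation: [-3.139, 0.001, 0.019]
ft_force: [0.4, -0.2, -1.9]
width: 26.0
t 48.0 pos [ 622.8 -113.7  107.3] d_tool [-101.7  219.2  -82. ] |d| 255 rot [-0.002  0.012 -0.001] F [ 0.4 -0.2 -1.9] w 26.0
```

```bash
python3 -m handwheel '[[[-0.002,0.012,-0.001],[0,0,-24],0.1],[[0,0,0],[-3,6,-20],0.1],[[0,0,0],[-8,16,-10],0.1],[[0,0,0],[-13,27,0],0.1],[[0,0,0],[-14,31,0],0.1],[[0,0,0],[-14,31,0],0.1],[[0,0,0],[-14,31,0],0.1],[[0,0,0],[-13,27,0],0.1],[[0,0,0],[-8,18,0],0.1],[[0,0,0],[-3,8,0],0.1]]'
python3 go.py 522 -333 100
python3 - <<'E'
from ov import *
p=ctrl.get_image("wrist"); save(p,"wr13.png",s=1.25)
E
```

```text
t: 48.83
ee_pos: [532.4, -313.9, 173.0]
orientation: [3.139, 0.012, 0.014]
ft_force: [0.8, 0.6, -1.8]
width: 26.1
t 48.83 pos [ 532.4 -313.9  173. ] d_tool [-11.2  18.9  73. ] |d| 76 rot [ 0.002 -0.009  0.007] F [ 0.8  0.6 -1.8] w 26.1
```

View pics/wr13.png

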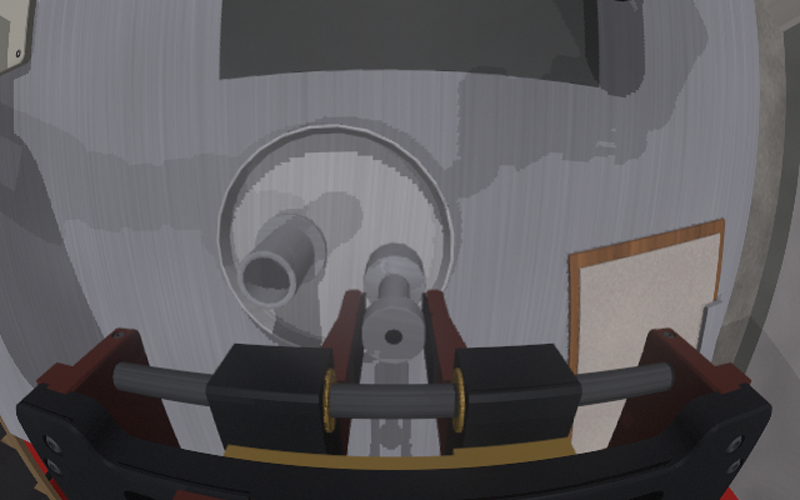

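The small mould stands in the pan at (285,250), and the narrow plunger is held centred at (394,310).

```bash
python3 -m handwheel '[[[0.002,-0.009,0.007],[-4,8,0],0.1],[[0,0,0],[-3,6,3],0.1],[[0,0,0],[-2,3,10],0.1],[[0,0,0],[0,0,15],0.1],[[0,0,0],[0,0,14],0.1],[[0,0,0],[0,0,9],0.1],[[0,0,0],[0,0,4],0.1],[[0,0,0],[0,0,0],0.1],[[0,0,0],[0,0,0],0.1],[[0,0,0],[0,0,0],0.1]]'
python3 go.py 522 -333 67
```

```text
t: 49.72
ee_pos: [525.0, -327.3, 112.7]
orientation: [-3.139, -0.008, 0.003]
ft_force: [-0.4, 0.2, -3.1]
width: 26.3
t 49.72 pos [ 525.  -327.3  112.7] d_tool [-2.9  5.8 45.7] |d| 46 rot [-0.002  0.002  0.005] F [-0.4  0.2 -3.1] w 26.3
```

```bash
python3 -m handwheel '[[[-0.002,0.002,0.005],[-1,3,3],0.1],[[0,0,0],[-1,2,7],0.1],[[0,0,0],[0,0,8],0.1],[[0,0,0],[0,0,7],0.1],[[0,0,0],[0,0,5],0.1],[[0,0,0],[0,0,3],0.1],[[0,0,0],[0,0,1],0.1],[[0,0,0],[0,0,0],0.1],[[0,0,0],[0,0,0],0.1],[[0,0,0],[0,0,0],0.1]]'
python3 go.py 522 -333 67
```

```text
t: 50.55
ee_pos: [523.9, -333.6, 76.6]
orientation: [3.14, -0.001, 0.004]
ft_force: [0.4, -0.9, -2.7]
width: 26.1
t 50.55 pos [ 523.9 -333.6   76.6] d_tool [-1.9 -0.6  9.6] |d| 10 rot [ 0.001 -0.003 -0.001] F [ 0.4 -0.9 -2.7] w 26.1
```

```bash
python3 -m handwheel '[[[0.001,-0.003,-0.001],[0,0,1],0.1],[[0,0,0],[0,0,1.3],0.1],[[0,0,0],[0,0,1.3],0.1],[[0,0,0],[0,0,1.2],0.1],[[0,0,0],[0,0,1],0.1],[[0,0,0],[0,0,0.8],0.1],[[0,0,0],[0,0,0.5],0.1],[[0,0,0],[0,0,0.4],0.1],[[0,0,0],[0,0,0.3],0.1],[[0,0,0],[0,0,0],0.1]]'
python3 go.py 522 -333 67
```

```text
t: 51.38
ee_pos: [524.6, -333.9, 69.0]
orientation: [3.14, 0.001, 0.002]
ft_force: [0.8, -0.1, -2.9]
width: 25.8
t 51.38 pos [ 524.6 -333.9   69. ] d_tool [-2.6 -0.9  2. ] |d| 3 rot [ 0.002 -0.001  0.   ] F [ 0.8 -0.1 -2.9] w 25.8
```

```bash
python3 -m handwheel '[[[0.001,-0.001,0],[0,0,0.4],0.1],[[0,0,0],[0,0,0.5],0.1],[[0,0,0],[0,0,0.4],0.1],[[0,0,0],[0,0,0.4],0.1],[[0,0,0],[0,0,0.4],0.1],[[0,0,0],[0,0,0.3],0.1],[[0,0,0],[0,0,0.2],0.1],[[0,0,0],[0,0,0],0.1],[[0,0,0],[0,0,0],0.1],[[0,0,0],[0,0,0],0.1]]'
python3 go.py 522 -333 67
```

```text
t: 52.22
ee_pos: [524.8, -334.1, 67.5]
orientation: [3.141, 0.001, 0.001]
ft_force: [-1.2, 0.4, 1.1]
width: 25.9
t 52.22 pos [ 524.8 -334.1   67.5] d_tool [-2.8 -1.1  0.5] |d| 3 rot [ 0.001 -0.001  0.001] F [-1.2  0.4  1.1] w 25.9
```

Contact. Release and rise.

```bash
python3 -m handwheel '[[[0,0,0],[0,0,0],0.5],[[0,0,0],[0,0,0],0.6],[[0,0,0],[0,0,0],0.6],[[0,0,0],[0,0,0],0.6],[[0,0,0],[0,0,-4],0.6],[[0,0,0],[0,0,-12],0.6],[[0,0,0],[0,0,-22],0.6],[[0,0,0],[0,0,-30],0.6],[[0,0,0],[0,0,-30],0.6],[[0,0,0],[0,0,-20],0.6]]'
python3 -m handwheel '[[[0,0,0],[0,0,-15],0.6],[[0,0,0],[-8,-4,-5],0.6],[[0,0,0],[-15,-10,0],0.6],[[0,0,0],[-20,-15,0],0.6],[[0,0,0],[-20,-20,0],0.6],[[0,0,0],[-20,-20,0],0.6],[[0,0,0],[-15,-15,0],0.6],[[0,0,0],[-8,-5,0],0.6],[[0,0,0],[0,0,0],0.6],[[0,0,0],[0,0,0],0.6]]'
python3 - <<'E'
from ov import *
a=ctrl.get_image("top"); save(a,"top14.png",(150,70,520,310),2.1)
b=ctrl.get_image("scene"); save(b,"sc14.png",s=1.25)
for n in "large_mould wide_plunger base_plug small_mould narrow_plunger small_specimen large_specimen sample_tin".split():
  for nm,p in (("top",a),("scene",b)):
    for r in ctrl.spot_point(p,n)[:3]:
      X=w(p,r["position"]); print(n,nm,round(r["score"],2),X.round(0))
E
```

```text
t: 53.05
ee_pos: [522.8, -332.7, 188.2]
orientation: [-3.138, -0.001, 0.009]
ft_force: [0.7, -0.8, 0.4]
width: 52.8
t: 53.88
ee_pos: [410.9, -240.4, 218.7]
orientation: [3.136, 0.0, 0.01]
ft_force: [0.2, 0.3, -0.1]
width: 52.3
large_mould top 0.87 [497. 322.   2.]
large_mould scene 0.8 [495. 323.   1.]
wide_plunger top 0.87 [398. 309.   0.]
wide_plunger top 0.69 [248. 252.  -1.]
wide_plunger scene 0.84 [249. 254.   2.]
wide_plunger scene 0.65 [403. 319.   0.]
wide_plunger scene 0.61 [305. 166.   1.]
base_plug top 0.85 [591. 324.   7.]
base_plug scene 0.75 [589. 326.   4.]
base_plug scene 0.7 [492. 321.   0.]
small_mould scene 0.74 [ 442. -332.   -0.]
narrow_plunger top 0.42 [ 525. -334.    4.]
narrow_plunger scene 0.49 [ 523. -328.    3.]
small_specimen top 0.59 [615.  -4.   1.]
small_specimen scene 0.9 [617.  -3.  -0.]
large_specimen top 0.97 [744. -57.  -5.]
large_specimen scene 0.74 [747. -50.  -0.]
sample_tin top 0.65 [754.  76.   1.]
sample_tin scene 0.63 [746. -50.   3.]
sample_tin scene 0.6 [750.  78.   3.]
```

View pics/top14.png

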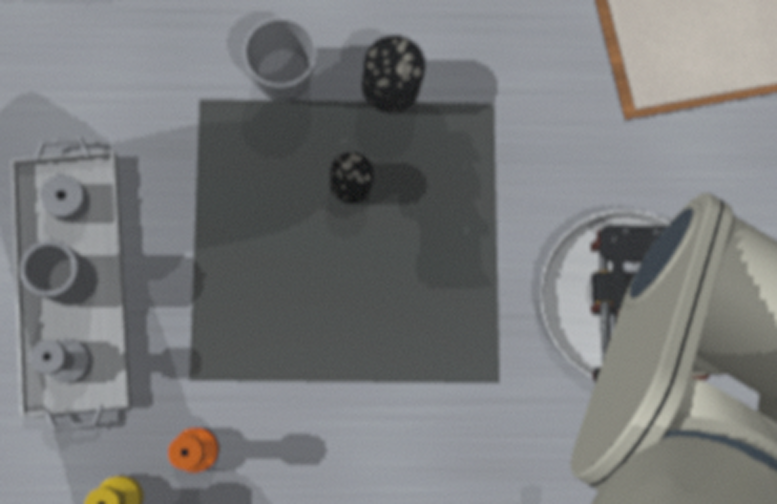

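View pics/sc14.png

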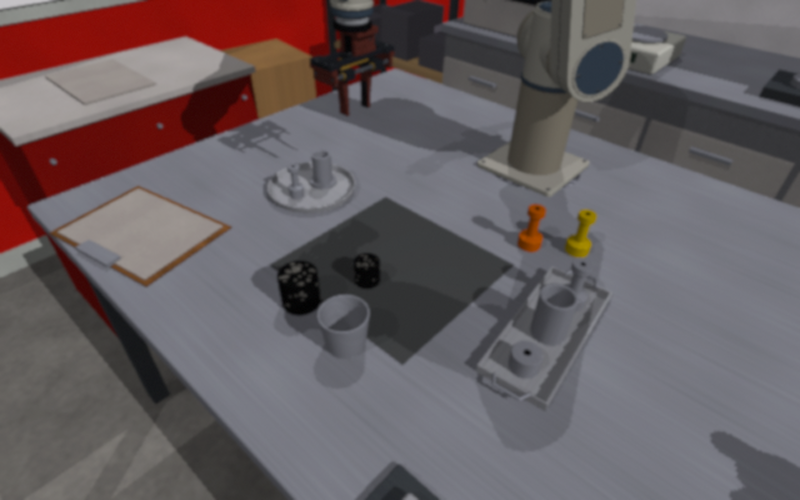

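Run:
```python
from ov import *
b=ctrl.get_image("scene"); save(b,"sc15.png",(200,105,300,180),7)
print(ctrl.get_obs()["qvel"])
```

```text
[-8.22699128e-04 -1.18115307e-05  7.02218990e-05 -8.71026063e-04
  2.72849390e-04 -1.34442037e-03]
```

View pics/sc15.png

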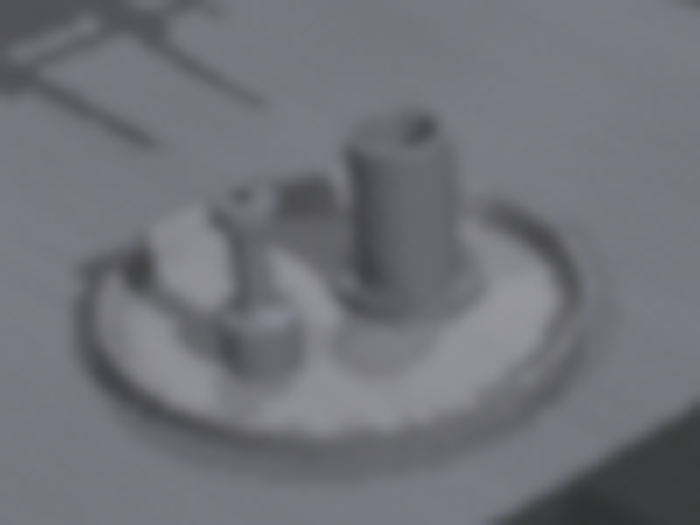

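The close-up shows the narrow plunger (255,300) and the small mould (410,220) both standing upright in the pan. I hand the job in.

```bash
python3 -c "
from workcell import ctrl
print(ctrl.close_job())"
```

```text
the job is handed in; nothing more can be done
None
```

I made up both kits in the order asked and handed the job in at about 54 s on the robot clock. The large mould, grey wide plunger and base plug are in the long tray. The small mould and narrow plunger are in the round pan.

- **Pieces:** the last top and scene pictures showed the three tray pieces standing upright and apart. A close-up of the scene picture showed the same for the two pan pieces, which the arm hid from the top camera.
- **Bystanders:** the asphalt specimens and sample tin were within about 4 mm of where I first measured them, which is the networks' accuracy. The gripper was clear of everything at hand-in.
- **Readings that disagreed:**
  - The jaws read about 2 mm under the stated head diameters on both plungers (about 34 mm for 36, and 26 mm for 28). The wide plunger showed centred and upright in the jaws when I checked.
  - The final network positions of the wide plunger differed by up to 11 mm between the two cameras, and neither put it outside the tray.
  - One low-scoring small-mould hit was missing from the top view.

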